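# Put the cheeses away in the vacuum keeper

### The arm

A 6-joint arm with a two-finger parallel gripper is mounted at the origin on the work surface. World frame = base frame: x ahead of the robot, y to its left, z up, the work surface at z = 0. Lengths are in mm, angles in rad, forces in N, time in s.
With the tool pointing down it reaches from about 400 to 925 mm from the base axis. Payload 12.5 kg.
Tool frame: the origin (TCP) lies on the centre line of the jaws, within the pads' length; the fingertips stand 19 mm ahead of it and the grasp point (between the pads) is the TCP; z points along the fingers, y is the line along which they close (so a half turn about z gives the same grasp; the last joint's range is limited). The gripper opens to 95 mm and grips with 3 to 60 N. Pads are 20 mm wide; open, the fingers measure 119 mm over their backs; the gripper's body (75 mm by 180 mm) begins 59 mm behind the grasp point.
Start: joints at [-1.314, 0.491, 1.559, -0, 1.092, -0.106], TCP at [221.831, -584.325, 233.661] pointing down, gripper open.
Joint ranges: [-3.1, 3.1], [-0.84, 2.19], [0.05, 2.79], [-1.13, 4.28], [0.06, 2.93], [-2.69, 2.69]. Speed limits (rad/s): [2.22, 2.22, 2.79, 3.14, 3.14, 3.14].

### API

Orientations are given as [roll, pitch, yaw] about the fixed x, y, z axes, in that order (R = Rz(yaw) Ry(pitch) Rx(roll)).
In Python, from cell import state, read_camera, job_done gives the robot as it stands.
- The arm moves only by the tool arm_command, never from a script. Its argument "deltas" is a list of rows, each an object of numbers: "dx", "dy", "dz": the shift along the world's x, y, z in m; "yaw": the turn about the world's z in degrees. In form: [{"dx": .., "dy": .., "dz": .., "yaw": ..}, ...]. A call has 1 to 20 rows; each row shifts and turns the commanded pose from where the row before left it; what a row does not reach is not made up. A row lasts 1/10 s, in which the tool goes at most 50 mm and 8.59 degrees, less where a joint would pass 70% of its speed; a pose out of reach is approached as far as the arm can. A call with a gripper value outside its range is refused whole. "gripper" is the finger opening in m, from 0 to 0.0951, set as the call begins (left out, the last holds). The fingers move at their own pace and stop on an object; the grip force is fixed at half the most. Time passes only in rows, so rows that do not move let the fingers close. It gives the time, the measured TCP pose, the force, the opening and the grip force at its end, in the units of the state.
- state(): the state, without advancing time (a new reading comes with each control period).
- read_camera(name): name is "side" or "top"; returns a dict with "color" (420x560x3 uint8, red, green, blue), "range_z" (420x560 float32, mm along the optical axis (not along the pixel's ray), 0 where there is no reading), "fx", "fy", "cx", "cy" (pixels), "extrinsics" (4x4, takes a point from camera to world coordinates). Camera axes: x right, y up, looking along -z (the intrinsics and any distortion apply to the point x, -y, -z); pixel columns grow to the right and rows downward; lengths in mm; the calibration is good to about 2 mm. A picture is of the moment at which its call begins.
- job_done(): hands the job in; it is judged then, once.
The state is a dict: "t": time; "joints": joint angles; "qvel": joint speeds; "tau": joint torques, N m; "eef_pos": TCP position; "tcp_rot": TCP orientation; "ft_force": force on the tool from outside, world axes, zero at the start; "moment": the same for the moment, N m; "opening": opening from 0.0 (shut) to 1.0 (fully open); "grip_force": force on a finger pad.
Only numpy, scipy, OpenCV 4.12 (cv2) and the standard library are available. Lean on these libraries where they do the work, as an engineer would, in place of code of your own. Each camera call takes 0.05 s, during which the arm holds its last target. There are 200 camera calls.

### The job

Put the cheeses away: take the spurtle from its stand and push its tip down through the small hole in the keeper's top onto the spring catch, so that the tilt-out bin springs open, then load every cheese on the worktop into the open bin. Push the bin shut until it latches and, once it is latched, pump three times: squeeze the pump trigger at the keeper's side fully, hold it a moment and let it all the way back each time. At the end the spurtle stands upright back in its stand, right down in the hole, and the other things on the worktop have been left alone.

Things in the scene. Friction and masses are not known exactly. Their poses are not given: they have to be found in the camera images.
- keeper: Vacuum cheese keeper: fixed light oak cabinet 310 wide, 150 deep, 150 mm tall, with a tilt-out bin in front and a grey pump post at its right side. Origin under the middle of the cabinet's front edge; x points to its back, y to its left, z up.
- bin (a joint): Tilt-out bin angle (rad). Its front is a white panel 305 wide, 120 tall, 12 mm thick, no handle, hinged along its lower outer edge. About 0.02 = shut and latched (can be pushed to -0.03), 0.8 = fully open, top leaning towards the robot. A spring throws it open once the catch is pressed. To shut, push the top edge back with up to 15 N until it snaps past the catch; unlatched it springs open again.
- bin_lip (a point): Middle of the top outer edge of the bin's front panel, 120 mm from the hinge line, which lies 15 mm above the worktop and 16 mm in front of the cabinet. Turns with the bin: z from the hinge up the panel, x into the bin, y along the panel. A steel strike juts 45 mm in behind the panel's top at its left end (y = 137 mm).
- bin_floor (a point): Centre of the bin's inner floor, 57 mm behind and 6 mm above the hinge line; turns with the bin: x away from the panel, y across, z out of the bin. Inside 90 (x) by 266 mm (y), open at the top; side and back walls 59 mm above the floor, panel 114 mm. When open, the cabinet's top overhangs the rear of the mouth: lower things in leaning about 30 degrees, or straight down just in front of the cabinet.
- poke_hole (a point): Centre of the 26 mm round hole in the keeper's flat top, at the top surface (150 mm above the worktop), 45 mm behind the cabinet's front edge and midway across; axes as the keeper's. The top is 10 mm thick.
- catch: Spring catch hidden below the hole; origin at the middle of the top of its 36 mm square steel pressing plate, 25 mm below the keeper's top surface when at rest. Pressed straight down about 12 to 13 mm it frees the bin; travel 16 mm, 2.5 to 8 N; springs back up.
- trigger (a joint): Black pump trigger angle (rad): 0 = at rest, 0.28 = fully squeezed; springs back, 3 to 8 N at grip height. An upright bar 10 thick, 24 mm wide, in front (-x) of the grip post with a 20 mm gap at rest: 48 mm over both, about 31 mm when squeezed. Hinged 60 mm below the grip height, it swings towards the post (+x).
- pump_grip (a point): Centre of the fixed upright grey grip post, 145 mm above the worktop, the height to squeeze at; axes as the keeper's. The post is 18 (x) by 28 mm (y) and ends 172 mm above the worktop. At this height the trigger's front face lies 39 mm in front (-x) of this point at rest, 22 mm when squeezed.
- spurtle_mid (a point): Centre of the beech spurtle, a turned rod 175 mm long and 18 mm thick; lower tip tapers to 12 mm over the last 20 mm, the top 25 mm is a thistle head 25 mm thick; 45 g. z points along it from tip to head. Starts upright, tip down, in its stand.
- spurtle_tip (a point): Tip end of the spurtle, 87.5 mm below its centre.
- stand_hole (a point): Mouth of the spurtle stand, a fixed dark wood block 75 x 75 x 60 mm tall: centre of its 24 mm hole at the top surface; the hole is 52 mm deep. May be on the left or the right.
- cheese0_mid (a point): Centre of a wax-coated cheese, an upright round 56 mm across and 50 mm tall, 90 to 180 g, on a 5 mm slate 190 mm square; may be absent (2 or 3 cheeses in all).
- cheese1_mid (a point): Centre of a wax-coated cheese, an upright round 56 mm across and 50 mm tall, 90 to 180 g, on a 5 mm slate 190 mm square; may be absent (2 or 3 cheeses in all).
- cheese2_mid (a point): Centre of a wax-coated cheese, an upright round 56 mm across and 50 mm tall, 90 to 180 g, on a 5 mm slate 190 mm square; may be absent (2 or 3 cheeses in all).
- cheese3_mid (a point): Centre of a wax-coated cheese, an upright round 56 mm across and 50 mm tall, 90 to 180 g, on a 5 mm slate 190 mm square; may be absent (2 or 3 cheeses in all).
- funnel: Bystander: grey silicone funnel standing mouth down, 84 mm across, 85 mm tall; origin at the centre of its underside. Leave alone.
- jam_jar: Bystander: jam jar, 66 mm across, 85 mm tall; origin at the centre of its underside. Leave alone.
- mug: Bystander: white mug, 76 mm across, 85 mm tall; origin at the centre of its underside. Leave alone.
- oil_bottle: Bystander: green oil bottle, 60 mm across, 200 mm tall; origin at the centre of its underside. Leave alone.
- bean_can: Bystander: food can, 74 mm across, 105 mm tall; origin at the centre of its underside. Leave alone.
- spurtle: The spurtle; origin at its tip end, axes as spurtle_mid.
Things that resemble listed ones, but are neither listed nor needed, are in the scene too. What is shaped like the part that bears cheese2_mid but turquoise is not meant.

How it is judged:
By the outcome, as a careful person would: the job done as asked, in the order asked, and still so for the second after the job is handed in, with the robot touching nothing.
Of cheese0, cheese1, cheese2, cheese3 only 2 to 3 are there at a start; the rules pass over those that are not, and their reading is None.
At some moment in a run one of cheese0, cheese1, cheese2, cheese3 may be knocked a few centimetres aside while the robot is not near it.
It also fails if it takes over 192 s, if anything falls off the work surface, if the arm or the gripper's body presses on something with over 40 N, if the wrist force passes 120 N, or if a joint passes its speed limit or range.

## Working session

There is one attempt and no reset: what is moved stays moved. The work goes in short steps, Python scripts to look and compute and a tool call to move; the robot and the scene stay as the last step left them, time stands still between calls to the robot, and variables do not carry over. Pictures are saved under pics/ and viewed, at most 14 in all, crops included, and the job is handed in when it is done.

Besides the shell and the picture viewer there is one more tool, called after "Request:" as name(argument=value, ...), one argument or row to a line, values as JSON. arm_command: Moves the arm, as the interface text tells. Its arguments: {"type":"object","properties":{"deltas":{"type":"array"},"gripper":{"type":"number"}},"required":["deltas"]}

```bash
ls; mkdir -p pics; cat > h.py <<'E'
import numpy as np, cv2
from cell import state, read_camera, job_done
def world(c,u=None,v=None):
    z=c["range_z"].astype(float)
    vv,uu=np.mgrid[0:z.shape[0],0:z.shape[1]]
    x=(uu-c["cx"])/c["fx"]*z; y=(vv-c["cy"])/c["fy"]*z
    P=np.stack([x,-y,-z,np.ones_like(z)],-1)@np.array(c["extrinsics"]).T
    P=P[...,:3]; P[z==0]=np.nan
    return P
def save(c,n): cv2.imwrite("pics/"+n+".png",c["color"][:,:,::-1])
E
python3 - <<'E'
from h import *
s=state(); print({k:np.round(v,3) for k,v in s.items()})
for n in ("top","side"):
    c=read_camera(n); save(c,n+"0"); np.savez(n+"0",P=world(c),col=c["color"])
    print(n,[k for k in c],c["fx"],c["cx"],c["cy"],np.round(c["extrinsics"],3).tolist())
E
```

```text
pics
{'t': np.float64(0.0), 'joints': array([-1.314,  0.492,  1.559,  0.   ,  1.092, -0.106]), 'qvel': array([-0.002, -0.002,  0.   , -0.001,  0.001, -0.   ]), 'tau': array([ 1.0000e-03, -6.1263e+01, -2.5818e+01,  6.9000e-02,  4.8000e-02,
       -0.0000e+00]), 'eef_pos': array([ 221.79 , -584.085,  233.058]), 'tcp_rot': array([-3.14 , -0.   ,  0.363]), 'ft_force': array([-0.829,  0.554, -0.467]), 'moment': array([-0.015, -0.043, -0.009]), 'grip_force': np.float64(0.0), 'opening': np.float64(0.999)}
top ['color', 'range_z', 'fx', 'fy', 'cx', 'cy', 'extrinsics'] 463.87706965382677 282.08213994735587 204.65822573802407 [[0.01, 0.998, -0.056, 451.563], [-1.0, 0.009, -0.012, 6.709], [-0.011, 0.056, 0.998, 1352.98], [0.0, 0.0, 0.0, 1.0]]
side ['color', 'range_z', 'fx', 'fy', 'cx', 'cy', 'extrinsics'] 438.0215165884121 281.15131598075243 205.45633248311748 [[-0.765, 0.393, -0.51, -53.514], [-0.644, -0.454, 0.616, 704.818], [0.01, 0.799, 0.601, 794.623], [0.0, 0.0, 0.0, 1.0]]
```

View pics/top0.png

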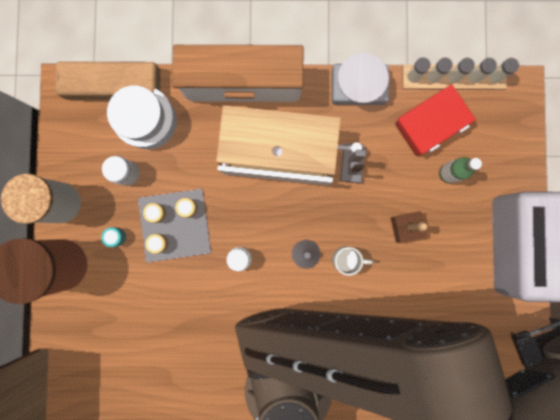

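View pics/side0.png

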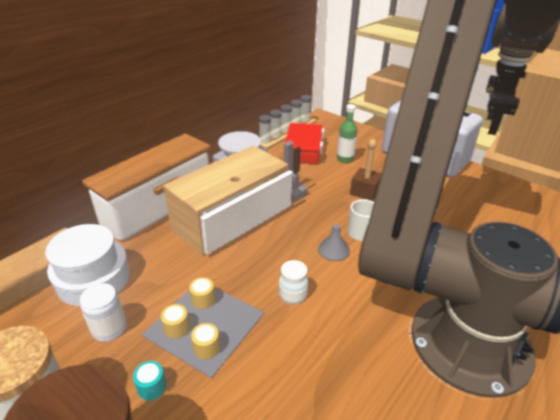

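The top view shows cheeses at about (153,212), (185,208) and (155,244) on the slate. The keeper is at (280,145) with its hole at (278,151), its pump at (352,160), and the stand with the spurtle at (410,228).

Lookalikes:
- The turquoise round at (113,238), off the slate. Not meant.
- The darker-topped drawer cabinet at (238,72), which is not light oak.
- White jars at (117,170) and (238,260), which are not cheeses.

I'll measure, and check the choice in one close crop.

```bash
python3 - <<'E'
from h import *
d=np.load("top0.npz");P=d["P"];col=d["col"]
ds=np.load("side0.npz");S=ds["P"].reshape(-1,3);S=S[~np.isnan(S).any(1)]
A=P.reshape(-1,3)
a=cv2.resize(col[95:275,90:450],None,fx=2.2,fy=2.2,interpolation=cv2.INTER_CUBIC);cv2.imwrite("pics/crop1.png",a[:,:,::-1])
# keeper top
m=(np.abs(P[...,2]-150)<6); m[:100]=0;m[190:]=0;m[:,:210]=0;m[:,345:]=0
pts=P[m]; print("keeper n",len(pts),pts.mean(0)); r=cv2.minAreaRect(pts[:,:2].astype(np.float32)); print("rect",r); print(cv2.boxPoints(r))
def loc(name,v0,v1,u0,u1,z0,z1):
    p=P[v0:v1,u0:u1].reshape(-1,3);p=p[(p[:,2]>z0)&(p[:,2]<z1)]
    (c,rad)=cv2.minEnclosingCircle(p[:,:2].astype(np.float32)); print(name,len(p),p.mean(0).round(1),np.round(c,1),round(rad,1),"zmax",p[:,2].max().round(1))
for n,v,u in (("c0",212,153),("c1",208,185),("c2",244,155),("turq",238,113)):
    loc(n,v-15,v+15,u-15,u+15,40,70)
loc("stand",205,250,385,435,50,66)
loc("spurtle",205,250,385,440,100,200)
for n,v,u in (("funnel",254,305),("jar",260,238),("mug",261,348),("pump",160,352)):
    loc(n,v-22,v+22,u-22,u+22,30,230)
# side-camera clouds
def sl(n,c,r,z0,z1):
    p=S[(np.hypot(S[:,0]-c[0],S[:,1]-c[1])<r)&(S[:,2]>z0)&(S[:,2]<z1)]
    if len(p): print(n,len(p),p.min(0).round(1),p.max(0).round(1),p.mean(0).round(1))
p=P[135:185,335:372].reshape(-1,3); p=p[p[:,2]>135]; print("pump top pts\n",p[np.argsort(p[:,0])].round(0).tolist())
E
```

```text
keeper n 6552 [691.06774217  31.77463982 149.51814868]
rect ((691.2083740234375, 32.02140808105469), (310.4122314453125, 151.23155212402344), 84.47371673583984)
[[ 600.9973  -115.18135]
 [ 751.526   -129.74532]
 [ 781.41943  179.22417]
 [ 630.89075  193.78813]]
c0 324 [500.  383.   53.9] [501.1 385.3] 28.8 zmax 62.5
c1 312 [515.6 293.   54.2] [515.2 293.8] 27.8 zmax 64.0
c2 323 [414.1 374.8  54.2] [414.  376.5] 28.3 zmax 61.9
turq 314 [430.9 501.3  49.1] [431.7 502. ] 28.9 zmax 56.8
stand 618 [ 466.8 -331.9   59.4] [ 466.9 -335.9] 52.0 zmax 65.9
spurtle 114 [ 467.1 -332.4  163.1] [ 467.6 -335.1] 12.3 zmax 187.0
funnel 272 [387.7 -47.7  49.2] [388.1 -48.3] 29.6 zmax 90.0
jar 459 [374.3 138.1  77.9] [372.5 141.1] 33.0 zmax 90.8
mug 281 [ 370.9 -168.7   70.8] [ 372.8 -174.1] 51.1 zmax 90.3
pump 879 [ 648.9 -153.6  107.1] [ 641.6 -156.4] 78.1 zmax 176.5
pump top pts
 [[615.0, -182.0, 148.0], [615.0, -184.0, 148.0], [615.0, -181.0, 165.0], [615.0, -184.0, 165.0], [615.0, -177.0, 162.0], [615.0, -187.0, 162.0], [615.0, -180.0, 141.0], [615.0, -180.0, 160.0], [616.0, -178.0, 139.0], [616.0,
[... 4836 characters left out ...]
.0], [684.0, -116.0, 152.0], [685.0, -119.0, 150.0], [685.0, -121.0, 148.0], [687.0, -121.0, 151.0], [687.0, -119.0, 150.0], [689.0, -117.0, 144.0], [690.0, -121.0, 151.0], [690.0, -119.0, 150.0], [690.0, -116.0, 148.0], [693.0, -121.0, 148.0], [693.0, -116.0, 147.0], [693.0, -119.0, 147.0], [693.0, -124.0, 148.0], [695.0, -116.0, 152.0], [695.0, -118.0, 152.0], [695.0, -124.0, 150.0], [695.0, -121.0, 149.0], [697.0, -121.0, 153.0], [698.0, -119.0, 150.0], [698.0, -116.0, 148.0], [698.0, -124.0, 148.0], [700.0, -124.0, 151.0], [701.0, -121.0, 150.0], [701.0, -119.0, 149.0], [701.0, -116.0, 145.0], [703.0, -118.0, 153.0], [703.0, -123.0, 153.0], [703.0, -116.0, 150.0], [704.0, -121.0, 148.0]]
```

View pics/crop1.png

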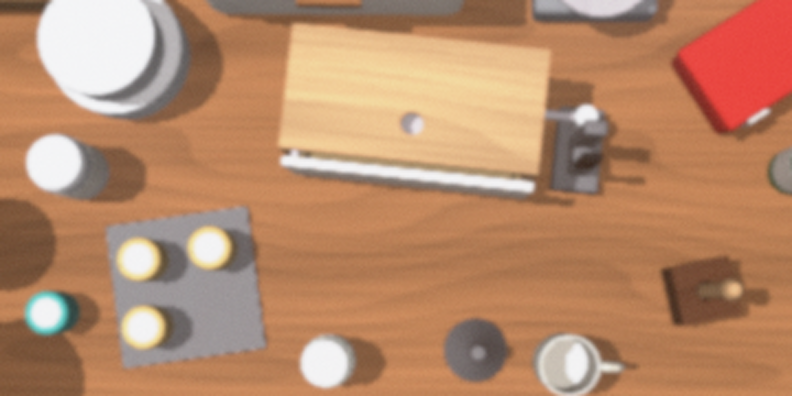

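The crop confirms the choice: three yellow-rimmed cheeses on the slate, the oak keeper with its hole at crop (412,124), and the spurtle in the dark stand at crop (705,290). I'll refine a few numbers next.

```bash
python3 - <<'E'
from h import *
d=np.load("top0.npz");P=d["P"];col=d["col"].astype(int)
ds=np.load("side0.npz");S=ds["P"];S=S.reshape(-1,3)
def sel(Q,x,y,z): 
    m=(Q[:,0]>x[0])&(Q[:,0]<x[1])&(Q[:,1]>y[0])&(Q[:,1]<y[1])&(Q[:,2]>z[0])&(Q[:,2]<z[1]); return Q[m]
A=P.reshape(-1,3)
def pr(n,p): 
    if len(p): print(n,len(p),"min",p.min(0).round(1),"max",p.max(0).round(1),"mean",p.mean(0).round(1))
    else: print(n,0)
for nm,Q in (("top",A),("side",S)):
    print(nm)
    pr("head",sel(Q,(440,500),(-370,-300),(160,200)))
    for z in (70,90,110,130,150,170): pr(f"sp{z}",sel(Q,(440,500),(-370,-300),(z,z+15)))
    pr("hole",sel(Q,(645,680),(20,50),(60,142)))
    pr("standtop",sel(Q,(400,540),(-400,-270),(55,64)))
    pr("ball",sel(Q,(668,720),(-200,-140),(20,200)))
    pr("lip",sel(Q,(570,635),(-100,190),(120,142)))
p=sel(A,(400,540),(-400,-270),(55,64)); r=cv2.minAreaRect(p[:,:2].astype(np.float32)); print("stand rect",r)
# hole centre by colour: bright grey spot / non-oak colour
m=np.zeros(col.shape[:2],bool); m[140:162,265:292]=1
g=(col[...,0]-col[...,2]<35)&m; v,u=np.nonzero(g); print("hole px",u.mean(),v.mean(),len(u))
print(col[144:160,270:288,0]-col[144:160,270:288,2])
c=read_camera("top"); E=np.array(c["extrinsics"])
def ray(u,v,z):
    dvec=E[:3,:3]@np.array([(u-c["cx"])/c["fx"],-(v-c["cy"])/c["fy"],-1]); o=E[:3,3]; return o+dvec*(z-o[2])/dvec[2]
print(ray(u.mean(),v.mean(),150).round(1), ray(278,151,150).round(1))
E
```

```text
top
head 78 min [ 456.9 -346.4  169.4] max [ 477.3 -323.7  187. ] mean [ 467.  -333.8  179.4]
sp70 11 min [ 459.9 -331.3   70.3] max [ 473.7 -327.7   83.8] mean [ 467.1 -329.2   76.6]
sp90 10 min [ 459.8 -334.9   94. ] max [ 476.  -327.2  103.7] mean [ 467.9 -329.3   97.6]
sp110 12 min [ 459.7 -333.8  110.8] max [ 475.8 -327.2  124.2] mean [ 467.7 -329.5  117.4]
sp130 12 min [ 459.7 -333.   132.3] max [ 475.3 -327.2  143.8] mean [ 468.1 -329.7  137.4]
sp150 3 min [ 464.7 -328.   150.5] max [ 469.8 -327.6  151.9] mean [ 467.3 -327.7  151.4]
sp170 67 min [ 456.9 -346.4  172.1] max [ 477.3 -323.7  184.9] mean [ 467.  -333.8  178.8]
hole 77 min [653.3  22.6 119. ] max [675.6  46.8 140.3] mean [664.8  35.1 125. ]
standtop 559 min [ 423.8 -379.3   55.2] max [ 510.4 -292.3   64. ] mean [ 466.9 -332.4   59.6]
ball 188 min [ 668.  -196.1   20.1] max [ 707.2 -141.    81. ] mean [ 685.7 -168.4   55.2]
lip 576 min [583.7 -99.5 120. ] max [631. 190. 142.] mean [603.8  47.  133.9]
side
head 71 min [ 453.4 -344.5  160.8] max [ 478.1 -322.1  186.5] mean [ 463.7 -330.4  175.1]
sp70 29 min [ 455.9 -34
[... 1176 characters left out ...]
2 11 16 27 49 75 87 91 90 92 90]
 [90 88 60 31 16 11  9  9  8  8  9 29 59 81 91 91 91 90]
 [90 81 51 22 12  9  8  8  6  4  6 18 49 78 91 91 93 90]
 [89 80 48 20 10  9  9  7  4  3  5 16 45 77 90 89 90 91]
 [89 82 56 24 12  9  8  5  4  4  8 18 50 78 90 92 91 90]
 [88 86 69 39 18 10  7  6  4  5 11 31 60 83 89 91 90 93]
 [90 89 81 60 36 21 13 11  8 12 24 48 75 88 92 90 91 91]
 [91 91 89 81 65 47 35 30 28 34 52 69 85 90 90 91 90 90]
 [91 92 91 88 85 78 69 64 62 68 76 85 89 90 91 93 91 90]
 [92 92 93 91 91 89 87 82 83 86 89 91 91 91 91 91 91 90]
 [92 92 91 92 92 91 91 91 90 92 90 92 90 90 93 91 89 91]
 [90 92 91 92 92 91 92 91 91 93 92 92 89 93 92 92 91 91]]
[660.2  35.1 150. ] [659.8  32.8 150. ]
```

Request:
arm_command(
  deltas=[
    {"dx": 0.01,"dy": 0.01,"dz": 0.01,"yaw": -2},
    {"dx": 0.02,"dy": 0.02,"yaw": -2},
    {"dx": 0.02,"dy": 0.02,"yaw": -2},
    {"dx": 0.02,"dy": 0.02,"yaw": -2},
    {"dx": 0.02,"dy": 0.02,"yaw": -2},
    {"dx": 0.02,"dy": 0.02,"yaw": -2},
    {"dx": 0.02,"dy": 0.02,"yaw": -2},
    {"dx": 0.02,"dy": 0.02,"yaw": -2},
    {"dx": 0.02,"dy": 0.02,"yaw": -2},
    {"dx": 0.02,"dy": 0.02,"yaw": -2},
    {"dx": 0.02,"dy": 0.02,"yaw": -2},
    {"dx": 0.02,"dy": 0.02,"yaw": -2},
    {"dx": 0.016,"dy": 0.019,"yaw": -2.3},
    {},
    {},
  ],
)

```text
$.deltas[1]: bad value
```

Request:
arm_command(
  deltas=[
    {"dx": 0.015,"dy": 0.015,"dz": 0.005,"yaw": -2},
    {"dx": 0.02,"dy": 0.02,"dz": 0.005,"yaw": -2},
    {"dx": 0.02,"dy": 0.02,"dz": 0,"yaw": -2},
    {"dx": 0.02,"dy": 0.02,"dz": 0,"yaw": -2},
    {"dx": 0.02,"dy": 0.02,"dz": 0,"yaw": -2},
    {"dx": 0.02,"dy": 0.02,"dz": 0,"yaw": -2},
    {"dx": 0.02,"dy": 0.02,"dz": 0,"yaw": -2},
    {"dx": 0.02,"dy": 0.02,"dz": 0,"yaw": -2},
    {"dx": 0.02,"dy": 0.02,"dz": 0,"yaw": -2},
    {"dx": 0.02,"dy": 0.02,"dz": 0,"yaw": -2},
    {"dx": 0.02,"dy": 0.02,"dz": 0,"yaw": -2},
    {"dx": 0.02,"dy": 0.02,"dz": 0,"yaw": -2},
    {"dx": 0.01,"dy": 0.015,"dz": 0,"yaw": -2.3},
    {"dx": 0,"dy": 0,"dz": 0,"yaw": 0},
    {"dx": 0,"dy": 0,"dz": 0,"yaw": 0},
  ],
)

```text
t: 1.65
eef_pos: [466.8, -334.3, 243.5]
tcp_rot: [3.142, 0.0, -0.095]
ft_force: [0.3, 0.3, -0.4]
opening: 0.996
grip_force: 0.0
```

Request:
arm_command(
  deltas=[
    {"dx": 0,"dy": 0,"dz": -0.01,"yaw": 0},
    {"dx": 0,"dy": 0,"dz": -0.02,"yaw": 0},
    {"dx": 0,"dy": 0,"dz": -0.02,"yaw": 0},
    {"dx": 0,"dy": 0,"dz": -0.02,"yaw": 0},
    {"dx": 0,"dy": 0,"dz": -0.02,"yaw": 0},
    {"dx": 0,"dy": 0,"dz": -0.015,"yaw": 0},
    {"dx": 0,"dy": 0,"dz": -0.005,"yaw": 0},
    {"dx": 0,"dy": 0,"dz": 0,"yaw": 0},
    {"dx": 0,"dy": 0,"dz": 0,"yaw": 0},
  ],
)

```text
t: 2.55
eef_pos: [466.8, -334.8, 134.1]
tcp_rot: [3.141, -0.0, -0.097]
ft_force: [0.1, 0.4, 0.1]
opening: 0.999
grip_force: 0.0
```

Request:
arm_command(
  deltas=[
    {"dx": 0,"dy": 0,"dz": 0,"yaw": 0},
    {"dx": 0,"dy": 0,"dz": 0,"yaw": 0},
    {"dx": 0,"dy": 0,"dz": 0,"yaw": 0},
    {"dx": 0,"dy": 0,"dz": 0,"yaw": 0},
    {"dx": 0,"dy": 0,"dz": 0,"yaw": 0},
    {"dx": 0,"dy": 0,"dz": 0,"yaw": 0},
    {"dx": 0,"dy": 0,"dz": 0,"yaw": 0},
    {"dx": 0,"dy": 0,"dz": 0,"yaw": 0},
    {"dx": 0,"dy": 0,"dz": 0,"yaw": 0},
    {"dx": 0,"dy": 0,"dz": 0,"yaw": 0},
  ],
  gripper=0.0,
)

```text
t: 3.55
eef_pos: [466.8, -334.3, 133.6]
tcp_rot: [3.142, 0.0, -0.096]
ft_force: [0.2, 0.4, -0.3]
opening: 0.245
grip_force: 30.0
```

Request:
arm_command(
  deltas=[
    {"dx": 0,"dy": 0,"dz": 0.01,"yaw": 0},
    {"dx": 0,"dy": 0,"dz": 0.02,"yaw": 0},
    {"dx": 0,"dy": 0,"dz": 0.02,"yaw": 0},
    {"dx": 0,"dy": 0,"dz": 0.02,"yaw": 0},
    {"dx": 0,"dy": 0,"dz": 0.02,"yaw": 0},
    {"dx": 0,"dy": 0,"dz": 0.02,"yaw": 0},
    {"dx": 0,"dy": 0,"dz": 0.02,"yaw": 0},
    {"dx": 0,"dy": 0,"dz": 0.02,"yaw": 0},
    {"dx": 0,"dy": 0,"dz": 0.02,"yaw": 0},
    {"dx": 0,"dy": 0,"dz": 0.02,"yaw": 0},
    {"dx": 0,"dy": 0,"dz": 0.01,"yaw": 0},
    {"dx": 0,"dy": 0,"dz": 0,"yaw": 0},
  ],
)

```text
t: 4.75
eef_pos: [467.0, -334.4, 335.1]
tcp_rot: [3.14, -0.002, -0.096]
ft_force: [-0.8, -0.2, -0.6]
opening: 0.243
grip_force: 30.0
```

```bash
python3 - <<'E'
from h import *
s=state(); print(s["opening"],s["eef_pos"])
c=read_camera("side"); P=world(c); col=c["color"]
E=np.array(c["extrinsics"])
def px(p):
    q=np.linalg.inv(E)@np.append(p,1); return c["cx"]+c["fx"]*q[0]/-q[2], c["cy"]-c["fy"]*q[1]/-q[2]
e=s["eef_pos"]; u,v=px(e); u,v=int(u),int(v); print(u,v)
a=col[max(0,v-70):v+110,max(0,u-90):u+90]; a=cv2.resize(a,None,fx=3,fy=3,interpolation=cv2.INTER_CUBIC)
cv2.imwrite("pics/sp1.png",a[:600,:,::-1])
Q=P.reshape(-1,3)
for z in range(195,315,15):
    p=Q[(abs(Q[:,0]-467)<40)&(abs(Q[:,1]+334)<40)&(Q[:,2]>z)&(Q[:,2]<z+15)]
    if len(p): print(z,len(p),p.min(0).round(1),p.max(0).round(1),p.mean(0).round(1))
E
```

```text
0.24275301324013118 [ 466.97166184 -334.42164083  335.13966789]
379 90
```

View pics/sp1.png

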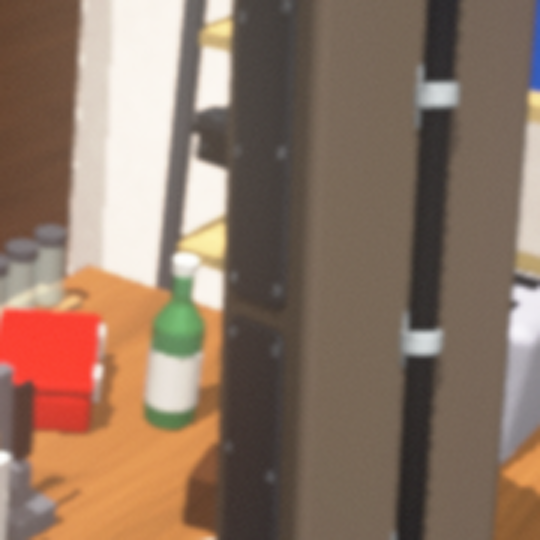

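The arm hides the tip here (crop centre), so I'll check it over the keeper.

Request:
arm_command(
  deltas=[
    {"dx": 0.005,"dy": 0.01,"dz": 0,"yaw": 0},
    {"dx": 0.01,"dy": 0.02,"dz": 0,"yaw": 0},
    {"dx": 0.011,"dy": 0.021,"dz": 0,"yaw": 0},
    {"dx": 0.011,"dy": 0.021,"dz": 0,"yaw": 0},
    {"dx": 0.011,"dy": 0.021,"dz": 0,"yaw": 0},
    {"dx": 0.011,"dy": 0.021,"dz": 0,"yaw": 0},
    {"dx": 0.011,"dy": 0.021,"dz": 0,"yaw": 0},
    {"dx": 0.011,"dy": 0.021,"dz": 0,"yaw": 0},
    {"dx": 0.011,"dy": 0.021,"dz": 0,"yaw": 0},
    {"dx": 0.011,"dy": 0.021,"dz": 0,"yaw": 0},
    {"dx": 0.011,"dy": 0.021,"dz": 0,"yaw": 0},
    {"dx": 0.011,"dy": 0.021,"dz": 0,"yaw": 0},
    {"dx": 0.011,"dy": 0.021,"dz": 0,"yaw": 0},
    {"dx": 0.011,"dy": 0.021,"dz": 0,"yaw": 0},
    {"dx": 0.011,"dy": 0.021,"dz": 0,"yaw": 0},
    {"dx": 0.011,"dy": 0.021,"dz": 0,"yaw": 0},
    {"dx": 0.011,"dy": 0.021,"dz": 0,"yaw": 0},
    {"dx": 0.011,"dy": 0.021,"dz": 0,"yaw": 0},
    {"dx": 0.003,"dy": 0.003,"dz": 0,"yaw": 0},
    {"dx": 0,"dy": 0,"dz": 0,"yaw": 0},
  ],
)

```text
t: 6.8
eef_pos: [660.7, 35.6, 332.5]
tcp_rot: [3.141, 0.002, -0.095]
ft_force: [-0.0, 0.3, -1.3]
opening: 0.246
grip_force: 30.0
```

```bash
cat >> h.py <<'E'
def proj(c,p):
    q=np.linalg.inv(np.array(c["extrinsics"]))@np.append(p,1); return c["cx"]+c["fx"]*q[0]/-q[2], c["cy"]-c["fy"]*q[1]/-q[2]
def crop(c,p,n,a=70,b=110,w=90,f=3):
    u,v=map(int,proj(c,p)); i=c["color"][max(0,v-a):v+b,max(0,u-w):u+w]
    i=cv2.resize(i,None,fx=f,fy=f,interpolation=cv2.INTER_CUBIC); cv2.imwrite("pics/"+n+".png",i[:600,:800,::-1])
E
python3 - <<'E'
from h import *
s=state(); e=s["eef_pos"]; print(e)
c=read_camera("side"); P=world(c); crop(c,e,"sp2"); Q=P.reshape(-1,3)
for z in range(195,315,15):
    p=Q[(abs(Q[:,0]-e[0])<40)&(abs(Q[:,1]-e[1])<40)&(Q[:,2]>z)&(Q[:,2]<z+15)]
    if len(p): print(z,len(p),p.min(0).round(1),p.max(0).round(1),p.mean(0).round(1))
E
```

```text
[660.73025055  35.61467884 332.45113528]
195 2 [656.7  34.4 207.1] [657.8  38.9 209.6] [657.3  36.6 208.3]
210 26 [651.6  30.4 211.7] [663.7  41.6 224.9] [656.   37.1 217.9]
225 35 [650.5  30.  225.6] [663.9  44.4 240. ] [655.2  38.6 232.7]
240 37 [650.   27.7 241. ] [665.7  43.9 254.7] [655.3  38.1 247.5]
255 39 [649.2  30.3 255.2] [665.8  44.1 269.9] [655.   39.  262.2]
270 37 [649.2  29.9 270.4] [665.5  44.7 284.9] [655.6  39.3 277.5]
285 45 [649.9  27.  285.1] [666.3  44.4 300. ] [655.3  38.4 292.2]
300 34 [647.8  18.9 300.1] [662.6  45.  314.9] [654.8  38.7 307.5]
```

View pics/sp2.png

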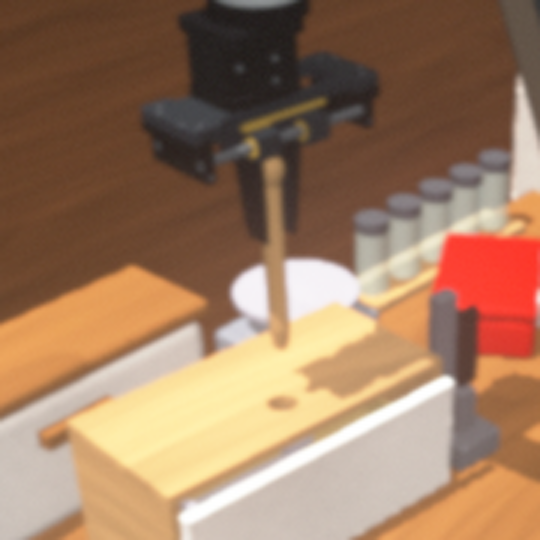

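The picture shows the spurtle hanging upright in the fingers, crop (275,160)–(282,345), above the hole at crop (283,403), with its axis at the TCP. Now I'll poke.

Request:
arm_command(
  deltas=[
    {"dx": 0,"dy": 0,"dz": -0.01,"yaw": 0},
    {"dx": 0,"dy": 0,"dz": -0.015,"yaw": 0},
    {"dx": 0,"dy": 0,"dz": -0.015,"yaw": 0},
    {"dx": 0,"dy": 0,"dz": -0.01,"yaw": 0},
    {"dx": 0,"dy": 0,"dz": -0.01,"yaw": 0},
    {"dx": 0,"dy": 0,"dz": -0.008,"yaw": 0},
    {"dx": 0,"dy": 0,"dz": -0.008,"yaw": 0},
    {"dx": 0,"dy": 0,"dz": 0,"yaw": 0},
    {"dx": 0,"dy": 0,"dz": 0,"yaw": 0},
  ],
)

```text
t: 7.75
eef_pos: [660.9, 34.7, 257.8]
tcp_rot: [3.141, -0.0, -0.096]
ft_force: [0.2, -0.1, 0.1]
opening: 0.242
grip_force: 30.0
```

Request:
arm_command(
  deltas=[
    {"dx": 0,"dy": 0,"dz": -0.004,"yaw": 0},
    {"dx": 0,"dy": 0,"dz": -0.004,"yaw": 0},
    {"dx": 0,"dy": 0,"dz": -0.003,"yaw": 0},
    {"dx": 0,"dy": 0,"dz": -0.003,"yaw": 0},
    {"dx": 0,"dy": 0,"dz": -0.002,"yaw": 0},
    {"dx": 0,"dy": 0,"dz": -0.002,"yaw": 0},
    {"dx": 0,"dy": 0,"dz": 0,"yaw": 0},
  ],
)

```text
t: 8.45
eef_pos: [660.9, 34.7, 239.4]
tcp_rot: [3.142, 0.0, -0.096]
ft_force: [0.4, 0.0, 1.7]
opening: 0.243
grip_force: 30.0
```

Request:
arm_command(
  deltas=[
    {"dx": 0,"dy": 0,"dz": -0.002,"yaw": 0},
    {"dx": 0,"dy": 0,"dz": -0.002,"yaw": 0},
    {"dx": 0,"dy": 0,"dz": 0,"yaw": 0},
    {"dx": 0,"dy": 0,"dz": 0,"yaw": 0},
  ],
)

```text
t: 8.85
eef_pos: [661.0, 34.7, 236.1]
tcp_rot: [-3.142, -0.001, -0.096]
ft_force: [-0.1, 0.0, 5.4]
opening: 0.248
grip_force: 30.0
```

```bash
python3 - <<'E'
from h import *
c=read_camera("side"); Q=world(c).reshape(-1,3)
p=Q[(Q[:,0]>450)&(Q[:,0]<640)&(Q[:,1]>-100)&(Q[:,1]<195)&(Q[:,2]>60)]
print(len(p),p.min(0).round(),p.max(0).round())
print(state()["ft_force"])
E
```

```text
8165 [ 450. -100.   60.] [640. 195. 628.]
[0.5439616  0.43033084 5.37813737]
```

Request:
arm_command(
  deltas=[
    {"dx": 0,"dy": 0,"dz": -0.002,"yaw": 0},
    {"dx": 0,"dy": 0,"dz": -0.002,"yaw": 0},
    {"dx": 0,"dy": 0,"dz": 0,"yaw": 0},
    {"dx": 0,"dy": 0,"dz": 0,"yaw": 0},
  ],
)

```text
t: 9.3
eef_pos: [661.9, 34.6, 234.1]
tcp_rot: [-3.141, -0.005, -0.096]
ft_force: [0.3, 0.6, 15.4]
opening: 0.245
grip_force: 30.0
```

```bash
cat >> h.py <<'E'
def tok(p):
    a=np.deg2rad(-5.53); d=np.asarray(p,float)-np.array([615.9,39.3,0]); R=np.array([[np.cos(a),np.sin(a),0],[-np.sin(a),np.cos(a),0],[0,0,1]]); return d@R.T
def frk(p):
    a=np.deg2rad(-5.53); R=np.array([[np.cos(a),np.sin(a),0],[-np.sin(a),np.cos(a),0],[0,0,1]]); return np.asarray(p,float)@R+np.array([615.9,39.3,0])
def lip(c):
    k=tok(world(c).reshape(-1,3)); 
    for y in (-120,-80,80,120):
        m=(abs(k[:,1]-y)<12)&(k[:,0]>-125)&(k[:,0]<-3)&(k[:,2]>60)&(k[:,2]<150); q=k[m]
        if len(q): print("y",y,len(q),"lip at",q[q[:,0].argmin()].round(1),"zmax",q[q[:,2].argmax()].round(1))
        else: print("y",y,"none")
E
python3 - <<'E'
from h import *
for n in("top","side"): print(n); lip(read_camera(n))
E
```

```text
top
y -120 126 lip at [ -68.1 -117.9  122.7] zmax [ -61.8 -130.1  128.7]
y -80 85 lip at [-67.  -77.7 123.5] zmax [-66.4 -88.  129.7]
y 80 none
y 120 108 lip at [-67.4 131.3 121.6] zmax [-12.2 130.8 132.4]
side
y -120 85 lip at [ -70.3 -118.1  126.4] zmax [ -61.  -127.5  130.5]
y -80 87 lip at [-69.6 -84.4 125.9] zmax [-59.6 -79.3 129.8]
y 80 113 lip at [-69.4  87.5 126.1] zmax [-59.5  82.2 130. ]
y 120 119 lip at [-69.8 125.  125.8] zmax [-60.6 120.3 130. ]
```

The bin is springing open. I'll lift and take the spurtle back.

Request:
arm_command(
  deltas=[
    {"dx": -0.001,"dy": 0,"dz": 0.005,"yaw": 0},
    {"dx": 0,"dy": 0,"dz": 0.015,"yaw": 0},
    {"dx": 0,"dy": 0,"dz": 0.02,"yaw": 0},
    {"dx": 0,"dy": 0,"dz": 0.02,"yaw": 0},
    {"dx": 0,"dy": 0,"dz": 0.02,"yaw": 0},
    {"dx": 0,"dy": 0,"dz": 0.015,"yaw": 0},
    {"dx": 0,"dy": 0,"dz": 0.005,"yaw": 0},
    {"dx": 0,"dy": 0,"dz": 0,"yaw": 0},
  ],
)

```text
t: 10.2
eef_pos: [659.8, 34.7, 331.6]
tcp_rot: [3.141, -0.0, -0.096]
ft_force: [-0.7, -1.3, -1.4]
opening: 0.244
grip_force: 30.0
```

```bash
python3 - <<'E'
from h import *
s=state(); e=s["eef_pos"]; print(e,s["opening"])
c=read_camera("side"); lip(c); Q=world(c).reshape(-1,3)
for z in range(190,315,15):
    p=Q[(abs(Q[:,0]-e[0])<40)&(abs(Q[:,1]-e[1])<40)&(Q[:,2]>z)&(Q[:,2]<z+15)]
    if len(p): print(z,len(p),p.min(0).round(1),p.max(0).round(1),p.mean(0).round(1))
c=read_camera("top"); save(c,"top1"); lip(c)
P=world(c)
for n,v,u in (("c0",212,153),("c1",208,185),("c2",244,155)):
    p=P[v-30:v+30,u-15:u+15].reshape(-1,3);p=p[(p[:,2]>40)&(p[:,2]<70)]; print(n,len(p),p.mean(0).round(1))
E
```

```text
[659.76151176  34.69275323 331.63486234] 0.24383661030150902
y -120 65 lip at [-102.6 -120.5  102.3] zmax [  -3.7 -130.7  131.2]
y -80 43 lip at [-101.9  -82.6  101.4] zmax [-94.8 -85.8 109. ]
y 80 56 lip at [-100.9   71.   100.8] zmax [-95.8  85.5 109.3]
y 120 56 lip at [-101.9  116.2  103. ] zmax [-60.8 131.9 136.7]
205 20 [647.9  28.3 209.4] [662.4  42.  219.7] [653.8  36.5 214.7]
220 32 [647.7  27.  220.2] [663.1  43.3 234.2] [653.4  37.1 227.6]
235 38 [647.5  26.5 235.1] [664.1  43.4 249. ] [653.2  37.1 241.9]
250 39 [647.2  30.4 250.4] [661.3  44.3 264.3] [652.9  38.4 257.7]
265 39 [646.8  27.3 265.3] [663.5  44.4 279.7] [653.1  38.  273. ]
280 39 [647.9  27.6 280.8] [664.3  44.3 294.9] [654.1  38.6 287.1]
295 41 [646.4  29.5 295.9] [661.7  44.1 309.9] [652.7  38.4 302.6]
310 70 [644.9  19.2 310.4] [672.1  54.1 324.9] [653.5  38.  319. ]
y -120 168 lip at [-100.7 -128.2   98.7] zmax [ -94.8 -113.2  111.5]
y -80 104 lip at [-100.1  -84.5  102.3] zmax [-92.1 -86.1 109.3]
y 80 none
y 120 61 lip at [-98.2 130.8  99.7] zmax [-48.8 130.3 124.9]
c0 450 [479.6 380.8  54. ]
c1 314 [515.6 293.   54.3]
c2 457 [435.5 377.2  53.8]
```

View pics/top1.png

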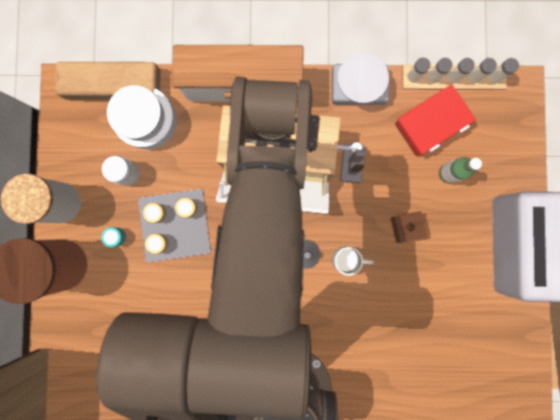

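The top view shows the bin open, with the strip in front of the cabinet at (275,190). The cheeses are undisturbed and the empty stand hole is at (411,227). Returning the spurtle.

Request:
arm_command(
  deltas=[
    {"dx": -0.005,"dy": -0.01,"dz": 0,"yaw": 0},
    {"dx": -0.01,"dy": -0.02,"dz": 0,"yaw": 0},
    {"dx": -0.011,"dy": -0.021,"dz": 0,"yaw": 0},
    {"dx": -0.011,"dy": -0.021,"dz": 0,"yaw": 0},
    {"dx": -0.011,"dy": -0.021,"dz": 0,"yaw": 0},
    {"dx": -0.011,"dy": -0.021,"dz": 0,"yaw": 0},
    {"dx": -0.011,"dy": -0.021,"dz": 0,"yaw": 0},
    {"dx": -0.011,"dy": -0.021,"dz": 0,"yaw": 0},
    {"dx": -0.011,"dy": -0.021,"dz": 0,"yaw": 0},
    {"dx": -0.011,"dy": -0.021,"dz": 0,"yaw": 0},
    {"dx": -0.011,"dy": -0.021,"dz": 0,"yaw": 0},
    {"dx": -0.011,"dy": -0.021,"dz": 0,"yaw": 0},
    {"dx": -0.011,"dy": -0.021,"dz": 0,"yaw": 0},
    {"dx": -0.011,"dy": -0.021,"dz": 0,"yaw": 0},
    {"dx": -0.011,"dy": -0.021,"dz": 0,"yaw": 0},
    {"dx": -0.011,"dy": -0.021,"dz": 0,"yaw": 0},
    {"dx": -0.011,"dy": -0.021,"dz": 0,"yaw": 0},
    {"dx": -0.01,"dy": -0.021,"dz": 0,"yaw": 0},
    {"dx": -0.002,"dy": -0.003,"dz": -0.01,"yaw": 0},
    {"dx": 0,"dy": 0,"dz": -0.01,"yaw": 0},
  ],
)

```text
t: 12.3
eef_pos: [467.1, -334.6, 310.5]
tcp_rot: [-3.141, 0.001, -0.098]
ft_force: [0.2, -0.1, -0.5]
opening: 0.245
grip_force: 30.0
```

```bash
python3 - <<'E'
from h import *
s=state(); print(s["eef_pos"],s["opening"])
# stand hole centre from previous open view
import cv2
im=cv2.imread("pics/top1.png").astype(int); g=im.sum(2); print(g[218:238,398:424])
E
```

```text
[ 467.06296727 -334.60044379  310.47543253] 0.2450078834923264
[[195 205 235 256 260 270 268 264 280 276 274 275 269 276 283 277 269 280
  271 276 281 268 274 283 272 273]
 [201 218 226 234 262 270 267 279 267 268 274 265 281 272 275 275 269 266
  274 274 270 263 266 276 271 272]
 [195 207 211 236 258 277 274 268 275 284 278 267 266 272 265 263 269 263
  269 273 271 265 273 264 267 266]
 [198 202 213 232 261 272 276 272 277 273 262 266 264 259 262 265 260 260
  271 256 264 258 263 252 261 261]
 [200 200 219 239 255 268 275 269 267 257 255 245 228 231 238 246 262 255
  255 254 246 260 258 243 254 268]
 [197 201 210 241 255 267 276 268 258 250 230 196 190 185 207 221 237 246
  248 256 258 258 259 258 254 264]
 [191 202 202 231 256 263 270 260 251 234 203 180 170 166 174 191 218 242
  248 251 260 256 254 264 258 274]
 [196 200 198 210 237 255 251 250 237 219 204 179 166 159 170 174 203 241
  251 261 259 257 258 260 265 269]
 [189 186 196 207 218 248 248 241 224 202 205 184 175 171 170 168 196 221
  256 266 265 263 270 268 271 267]
 [192 191 186 201 217 234 242 248 220 206 201 194 179 16
[... 443 characters left out ...]
51 263 269
  263 268 271 258 268 263 267 274]
 [170 188 196 198 203 195 223 258 260 262 255 243 244 245 257 268 264 274
  268 274 275 269 272 269 278 275]
 [162 186 195 194 202 200 216 240 245 257 267 271 270 277 264 270 270 275
  270 275 277 270 279 274 269 282]
 [170 190 189 198 183 196 212 235 255 263 272 268 270 272 268 274 271 271
  270 278 273 275 276 264 273 268]
 [155 166 197 200 203 204 208 238 260 280 272 266 267 268 273 270 265 271
  273 275 277 270 276 273 274 263]
 [167 182 199 202 205 202 212 248 265 265 260 268 268 266 270 276 278 268
  280 285 275 273 268 273 276 282]
 [148 173 191 197 204 199 213 236 260 263 275 275 268 272 273 276 275 274
  271 272 275 270 275 286 283 287]]
```

Request:
arm_command(
  deltas=[
    {"dx": 0.001,"dy": -0.001,"dz": -0.015,"yaw": 0},
    {"dx": 0,"dy": 0,"dz": -0.02,"yaw": 0},
    {"dx": 0,"dy": 0,"dz": -0.02,"yaw": 0},
    {"dx": 0,"dy": 0,"dz": -0.02,"yaw": 0},
    {"dx": 0,"dy": 0,"dz": -0.02,"yaw": 0},
    {"dx": 0,"dy": 0,"dz": -0.02,"yaw": 0},
    {"dx": 0,"dy": 0,"dz": -0.02,"yaw": 0},
    {"dx": 0,"dy": 0,"dz": -0.02,"yaw": 0},
    {"dx": 0,"dy": 0,"dz": -0.01,"yaw": 0},
    {"dx": 0,"dy": 0,"dz": -0.006,"yaw": 0},
    {"dx": 0,"dy": 0,"dz": 0,"yaw": 0},
  ],
)

```text
t: 13.4
eef_pos: [468.8, -334.8, 140.1]
tcp_rot: [-3.141, 0.001, -0.096]
ft_force: [0.4, 0.1, 0.2]
opening: 0.242
grip_force: 30.0
```

Request:
arm_command(
  deltas=[
    {"dx": 0,"dy": 0,"dz": -0.003,"yaw": 0},
    {"dx": 0,"dy": 0,"dz": -0.002,"yaw": 0},
    {"dx": 0,"dy": 0,"dz": 0,"yaw": 0},
  ],
)

```text
t: 13.7
eef_pos: [468.9, -335.4, 135.9]
tcp_rot: [3.141, -0.0, -0.096]
ft_force: [0.0, -0.3, -0.2]
opening: 0.243
grip_force: 30.0
```

Request:
arm_command(
  deltas=[
    {"dx": 0,"dy": 0,"dz": -0.002,"yaw": 0},
    {"dx": 0,"dy": 0,"dz": -0.002,"yaw": 0},
    {"dx": 0,"dy": 0,"dz": 0,"yaw": 0},
  ],
)

```text
t: 14.0
eef_pos: [469.8, -336.2, 133.3]
tcp_rot: [3.139, -0.003, -0.096]
ft_force: [-1.1, 0.8, 13.9]
opening: 0.239
grip_force: 30.0
```

Request:
arm_command(
  deltas=[
    {"dx": 0,"dy": 0,"dz": 0,"yaw": 0},
    {"dx": 0,"dy": 0,"dz": 0,"yaw": 0},
    {"dx": 0,"dy": 0,"dz": 0,"yaw": 0},
    {"dx": 0,"dy": 0,"dz": 0,"yaw": 0},
    {"dx": 0,"dy": 0,"dz": 0,"yaw": 0},
    {"dx": 0,"dy": 0,"dz": 0,"yaw": 0},
  ],
  gripper=0.08,
)

```text
t: 14.6
eef_pos: [468.8, -335.3, 131.5]
tcp_rot: [-3.142, 0.0, -0.096]
ft_force: [-0.5, 0.3, -0.9]
opening: 0.692
grip_force: 0.0
```

Request:
arm_command(
  deltas=[
    {"dx": 0,"dy": 0,"dz": 0.005,"yaw": 0},
    {"dx": 0,"dy": 0,"dz": 0.015,"yaw": 0},
    {"dx": 0,"dy": 0,"dz": 0.02,"yaw": 0},
    {"dx": 0,"dy": 0,"dz": 0.02,"yaw": 0},
    {"dx": 0,"dy": 0,"dz": 0.02,"yaw": 0},
    {"dx": 0,"dy": 0,"dz": 0.02,"yaw": 0},
    {"dx": 0,"dy": 0.01,"dz": 0.01,"yaw": 0},
    {"dx": 0,"dy": 0.025,"dz": 0,"yaw": 0},
    {"dx": 0,"dy": 0.035,"dz": 0,"yaw": 0},
    {"dx": 0,"dy": 0.035,"dz": 0,"yaw": 0},
    {"dx": 0,"dy": 0.035,"dz": 0,"yaw": 0},
    {"dx": 0,"dy": 0.035,"dz": 0,"yaw": 0},
    {"dx": 0,"dy": 0.035,"dz": 0,"yaw": 0},
    {"dx": 0,"dy": 0.035,"dz": 0,"yaw": 0},
    {"dx": 0,"dy": 0.035,"dz": 0,"yaw": 0},
    {"dx": 0,"dy": 0.035,"dz": 0,"yaw": 0},
    {"dx": 0,"dy": 0.035,"dz": 0,"yaw": 0},
    {"dx": 0,"dy": 0.035,"dz": 0,"yaw": 0},
  ],
)

```text
t: 16.4
eef_pos: [468.0, 51.5, 241.6]
tcp_rot: [3.142, 0.0, -0.096]
ft_force: [0.8, -0.5, 0.1]
opening: 0.837
grip_force: 0.0
```

```bash
cat >> h.py <<'E'
def cheeses(c):
    P=world(c); hsv=cv2.cvtColor(c["color"],cv2.COLOR_RGB2HSV)
    m=(P[...,2]>44)&(P[...,2]<64)&(P[...,0]>330)&(P[...,0]<590)&(P[...,1]>200)&(P[...,1]<480)
    n,l,st,ce=cv2.connectedComponentsWithStats(m.astype(np.uint8))
    for i in range(1,n):
        if st[i,4]>80:
            p=P[l==i]; r=cv2.minAreaRect(p[:,:2].astype(np.float32)); print("obj",st[i,4],ce[i].round(),"mean",p.mean(0).round(1),"rect",np.round(r[0],1),np.round(r[1],1))
def spurtle(c):
    Q=world(c).reshape(-1,3)
    for z in (70,100,130,160,175):
        p=Q[(abs(Q[:,0]-467)<40)&(abs(Q[:,1]+334)<40)&(Q[:,2]>z)&(Q[:,2]<z+15)]
        if len(p): print(z,len(p),p.max(0).round(1),p.mean(0).round(1))
E
python3 - <<'E'
from h import *
s=state(); print(s["eef_pos"])
c=read_camera("top"); cheeses(c); spurtle(c); c=read_camera("side"); spurtle(c)
E
```

```text
[468.03719345  51.53146133 241.59056781]
obj 308 [185. 207.] mean [515.9 293.3  54.5] rect [515.9 293.8] [51.1 54.6]
obj 314 [153. 212.] mean [500.4 383.6  54. ] rect [499.8 383.9] [54.  53.4]
obj 317 [156. 243.] mean [413.7 375.3  53.9] rect [414.1 376.3] [53.7 53.3]
70 7 [ 473.5 -328.4   79.8] [ 466.9 -329.9   76.4]
100 10 [ 473.1 -327.7  114.5] [ 467.2 -329.3  107.3]
130 10 [ 472.7 -327.6  145. ] [ 467.4 -329.8  136.6]
160 15 [ 477.3 -324.4  174.8] [ 466.9 -332.   171. ]
175 69 [ 477.2 -325.8  186.6] [ 466.1 -335.6  180.2]
70 25 [ 472.7 -325.    84.8] [ 462.8 -332.    78.5]
100 26 [ 472.8 -324.5  114.9] [ 462.2 -332.   107.9]
130 27 [ 473.9 -325.7  144.4] [ 462.9 -332.5  138.3]
160 33 [ 474.1 -324.1  174.8] [ 460.5 -330.5  168.5]
175 39 [ 475.1 -323.1  186.2] [ 462.6 -331.9  180.9]
```

The spurtle is upright and fully down again. Next, the first cheese (515.7, 293.3).

Request:
arm_command(
  deltas=[
    {"dx": 0.003,"dy": 0.015,"dz": 0,"yaw": 0},
    {"dx": 0.006,"dy": 0.03,"dz": 0,"yaw": 0},
    {"dx": 0.006,"dy": 0.03,"dz": 0,"yaw": 0},
    {"dx": 0.006,"dy": 0.03,"dz": 0,"yaw": 0},
    {"dx": 0.006,"dy": 0.03,"dz": 0,"yaw": 0},
    {"dx": 0.006,"dy": 0.03,"dz": 0,"yaw": 0},
    {"dx": 0.006,"dy": 0.03,"dz": 0,"yaw": 0},
    {"dx": 0.006,"dy": 0.03,"dz": -0.01,"yaw": 0},
    {"dx": 0.003,"dy": 0.017,"dz": -0.02,"yaw": 0},
    {"dx": 0,"dy": 0,"dz": -0.03,"yaw": 0},
    {"dx": 0,"dy": 0,"dz": -0.03,"yaw": 0},
    {"dx": 0,"dy": 0,"dz": -0.03,"yaw": 0},
    {"dx": 0,"dy": 0,"dz": -0.02,"yaw": 0},
    {"dx": 0,"dy": 0,"dz": 0,"yaw": 0},
  ],
)

```text
t: 17.9
eef_pos: [515.5, 290.7, 99.1]
tcp_rot: [3.139, 0.004, -0.096]
ft_force: [-0.1, -0.3, 0.4]
opening: 0.841
grip_force: 0.0
```

```bash
python3 - <<'E'
from h import *
print(state()["eef_pos"])
for n in("top","side"): 
  c=read_camera(n); cheeses(c)
print("place", [frk(p).round(1).tolist() for p in ((-33,-80,0),(-33,0,0),(-33,80,0))])
E
```

```text
[515.54169375 290.72057295  99.08751348]
obj 435 [202. 288.] mean [511.7 298.1  54.7] rect [515.1 295.2] [53.8 55.5]
obj 516 [174. 316.] mean [496.4 388.3  54.9] rect [499.7 386.3] [54.2 55.1]
obj 575 [205. 336.] mean [409.8 379.9  55. ] rect [412.4 378.5] [54.6 54.8]
place [[575.3, -37.1, 0.0], [583.1, 42.5, 0.0], [590.8, 122.1, 0.0]]
```

Request:
arm_command(
  deltas=[
    {"dx": 0,"dy": 0.003,"dz": -0.015,"yaw": 0},
    {"dx": 0,"dy": 0,"dz": -0.02,"yaw": 0},
    {"dx": 0,"dy": 0,"dz": -0.015,"yaw": 0},
    {"dx": 0,"dy": 0,"dz": -0.005,"yaw": 0},
    {"dx": 0,"dy": 0,"dz": 0,"yaw": 0},
  ],
)

```text
t: 18.5
eef_pos: [516.7, 294.6, 46.1]
tcp_rot: [3.141, 0.001, -0.096]
ft_force: [0.0, -0.7, -0.1]
opening: 0.839
grip_force: 0.0
```

Request:
arm_command(
  deltas=[
    {"dx": 0,"dy": 0,"dz": 0,"yaw": 0},
    {"dx": 0,"dy": 0,"dz": 0,"yaw": 0},
    {"dx": 0,"dy": 0,"dz": 0,"yaw": 0},
    {"dx": 0,"dy": 0,"dz": 0,"yaw": 0},
    {"dx": 0,"dy": 0,"dz": 0,"yaw": 0},
    {"dx": 0,"dy": 0,"dz": 0,"yaw": 0},
  ],
  gripper=0.0,
)

```text
t: 19.1
eef_pos: [517.0, 294.7, 47.1]
tcp_rot: [-3.141, -0.001, -0.096]
ft_force: [-0.5, -1.1, 5.7]
opening: 0.585
grip_force: 30.0
```

Request:
arm_command(
  deltas=[
    {"dx": 0,"dy": 0,"dz": 0.01,"yaw": 0},
    {"dx": 0,"dy": 0,"dz": 0.025,"yaw": 0},
    {"dx": 0,"dy": 0,"dz": 0.03,"yaw": 0},
    {"dx": 0,"dy": 0,"dz": 0.03,"yaw": 0},
    {"dx": 0.002,"dy": -0.01,"dz": 0.03,"yaw": 0},
    {"dx": 0.004,"dy": -0.022,"dz": 0.02,"yaw": 0},
    {"dx": 0.005,"dy": -0.03,"dz": 0.008,"yaw": 0},
    {"dx": 0.005,"dy": -0.03,"dz": 0,"yaw": 0},
    {"dx": 0.005,"dy": -0.03,"dz": 0,"yaw": 0},
    {"dx": 0.005,"dy": -0.03,"dz": 0,"yaw": 0},
    {"dx": 0.005,"dy": -0.03,"dz": 0,"yaw": 0},
    {"dx": 0.005,"dy": -0.03,"dz": 0,"yaw": 0},
    {"dx": 0.005,"dy": -0.03,"dz": 0,"yaw": 0},
    {"dx": 0.005,"dy": -0.03,"dz": 0,"yaw": 0},
    {"dx": 0.005,"dy": -0.03,"dz": 0,"yaw": 0},
    {"dx": 0.005,"dy": -0.02,"dz": 0,"yaw": 0},
    {"dx": 0.003,"dy": -0.01,"dz": 0,"yaw": 0},
    {"dx": 0,"dy": 0,"dz": 0,"yaw": 0},
  ],
)

```text
t: 20.9
eef_pos: [575.9, -38.1, 199.8]
tcp_rot: [3.142, -0.0, -0.098]
ft_force: [-0.5, 0.1, -1.0]
opening: 0.587
grip_force: 30.0
```

Request:
arm_command(
  deltas=[
    {"dx": 0,"dy": 0,"dz": -0.01,"yaw": 0},
    {"dx": 0,"dy": 0,"dz": -0.02,"yaw": 0},
    {"dx": 0,"dy": 0,"dz": -0.02,"yaw": 0},
    {"dx": 0,"dy": 0,"dz": -0.015,"yaw": 0},
    {"dx": 0,"dy": 0,"dz": -0.007,"yaw": 0},
    {"dx": 0,"dy": 0,"dz": -0.003,"yaw": 0},
    {"dx": 0,"dy": 0,"dz": 0,"yaw": 0},
  ],
)

```text
t: 21.6
eef_pos: [575.8, -36.8, 124.6]
tcp_rot: [3.142, 0.0, -0.096]
ft_force: [0.4, 0.6, -0.3]
opening: 0.585
grip_force: 30.0
```

Request:
arm_command(
  deltas=[
    {"dx": 0,"dy": 0,"dz": -0.003,"yaw": 0},
    {"dx": 0,"dy": 0,"dz": -0.002,"yaw": 0},
    {"dx": 0,"dy": 0,"dz": 0,"yaw": 0},
  ],
)

```text
t: 21.9
eef_pos: [575.8, -37.3, 119.7]
tcp_rot: [3.141, -0.0, -0.096]
ft_force: [-0.4, -0.7, -1.0]
opening: 0.588
grip_force: 30.0
```

Request:
arm_command(
  deltas=[
    {"dx": 0,"dy": 0,"dz": -0.002,"yaw": 0},
    {"dx": 0,"dy": 0,"dz": -0.002,"yaw": 0},
    {"dx": 0,"dy": 0,"dz": 0,"yaw": 0},
  ],
)

```text
t: 22.2
eef_pos: [576.6, -37.5, 116.1]
tcp_rot: [3.141, -0.002, -0.096]
ft_force: [2.3, 0.6, 2.4]
opening: 0.584
grip_force: 30.0
```

Request:
arm_command(
  deltas=[
    {"dx": 0,"dy": 0,"dz": 0,"yaw": 0},
    {"dx": 0,"dy": 0,"dz": 0,"yaw": 0},
    {"dx": 0,"dy": 0,"dz": 0,"yaw": 0},
    {"dx": 0,"dy": 0,"dz": 0,"yaw": 0},
  ],
  gripper=0.068,
)

```text
t: 22.6
eef_pos: [575.7, -37.3, 115.5]
tcp_rot: [3.142, 0.0, -0.096]
ft_force: [0.4, -1.1, -0.2]
opening: 0.712
grip_force: 0.0
```

Request:
arm_command(
  deltas=[
    {"dx": 0,"dy": 0,"dz": 0.01,"yaw": 0},
    {"dx": 0,"dy": 0,"dz": 0.02,"yaw": 0},
    {"dx": 0,"dy": 0,"dz": 0.03,"yaw": 0},
    {"dx": 0,"dy": 0,"dz": 0.025,"yaw": 0},
    {"dx": -0.005,"dy": 0.02,"dz": 0,"yaw": 0},
    {"dx": -0.005,"dy": 0.03,"dz": 0,"yaw": 0},
    {"dx": -0.005,"dy": 0.03,"dz": 0,"yaw": 0},
    {"dx": -0.006,"dy": 0.03,"dz": 0,"yaw": 0},
    {"dx": -0.006,"dy": 0.03,"dz": 0,"yaw": 0},
    {"dx": -0.006,"dy": 0.03,"dz": 0,"yaw": 0},
    {"dx": -0.006,"dy": 0.03,"dz": 0,"yaw": 0},
    {"dx": -0.006,"dy": 0.03,"dz": 0,"yaw": 0},
    {"dx": -0.006,"dy": 0.03,"dz": 0,"yaw": 0},
    {"dx": -0.006,"dy": 0.03,"dz": 0,"yaw": 0},
    {"dx": -0.006,"dy": 0.03,"dz": 0,"yaw": 0},
    {"dx": -0.006,"dy": 0.03,"dz": 0,"yaw": 0},
    {"dx": -0.005,"dy": 0.03,"dz": 0,"yaw": 0},
    {"dx": -0.003,"dy": 0.03,"dz": 0,"yaw": 0},
    {"dx": 0,"dy": 0.01,"dz": 0,"yaw": 0},
  ],
  gripper=0.08,
)

```text
t: 24.5
eef_pos: [498.2, 385.0, 201.3]
tcp_rot: [-3.141, -0.0, -0.094]
ft_force: [-0.5, -0.5, -0.5]
opening: 0.843
grip_force: 0.0
```

```bash
python3 - <<'E'
from h import *
print(state()["eef_pos"])
c=read_camera("top"); cheeses(c); lip(c); crop(c,frk((-40,0,100)),"bin1",60,60,90,4)
c=read_camera("side"); cheeses(c)
E
```

```text
[498.17168733 384.96802552 201.29591462]
obj 310 [156. 243.] mean [413.8 374.9  54.4] rect [412.9 375.6] [53.  54.3]
y -120 176 lip at [-100.5 -128.4   94.7] zmax [ -93.2 -126.7  108.9]
y -80 313 lip at [-100.8  -76.5  100.1] zmax [-91.6 -91.4 110.7]
y 80 172 lip at [-100.3   76.5   94.1] zmax [-88.6  84.5 110. ]
y 120 167 lip at [-100.2  125.5   97.4] zmax [-48.6 130.6 122.7]
obj 515 [174. 316.] mean [496.3 388.1  54.9] rect [500.  386.5] [54.  56.3]
obj 571 [205. 336.] mean [409.8 379.9  55. ] rect [412.2 377.9] [54.3 53.8]
```

View pics/bin1.png

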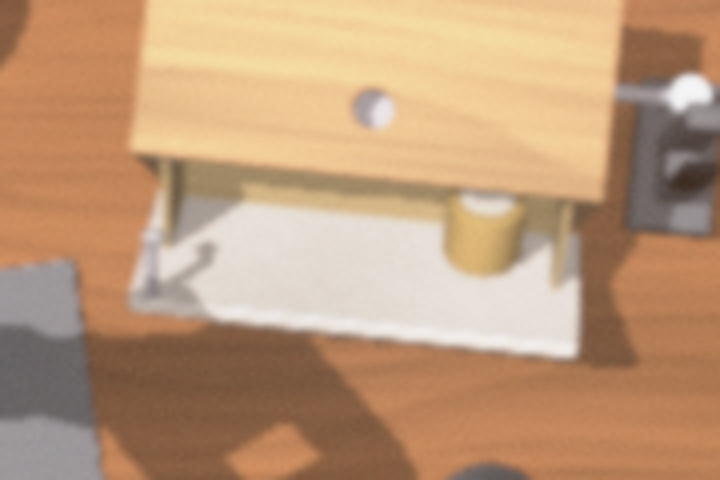

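The first cheese lies well down in the bin, crop (483,230). Next is cheese 0, at (500, 385).

Request:
arm_command(
  deltas=[
    {"dx": 0.002,"dy": 0,"dz": -0.01,"yaw": 0},
    {"dx": 0,"dy": 0,"dz": -0.025,"yaw": 0},
    {"dx": 0,"dy": 0,"dz": -0.03,"yaw": 0},
    {"dx": 0,"dy": 0,"dz": -0.03,"yaw": 0},
    {"dx": 0,"dy": 0,"dz": -0.025,"yaw": 0},
    {"dx": 0,"dy": 0,"dz": -0.02,"yaw": 0},
    {"dx": 0,"dy": 0,"dz": -0.01,"yaw": 0},
    {"dx": 0,"dy": 0,"dz": -0.005,"yaw": 0},
    {"dx": 0,"dy": 0,"dz": 0,"yaw": 0},
  ],
)

```text
t: 25.5
eef_pos: [501.1, 382.1, 45.6]
tcp_rot: [3.141, 0.0, -0.097]
ft_force: [-0.2, -0.5, 0.0]
opening: 0.84
grip_force: 0.0
```

Request:
arm_command(
  deltas=[
    {"dx": 0,"dy": 0,"dz": 0,"yaw": 0},
    {"dx": 0,"dy": 0,"dz": 0,"yaw": 0},
    {"dx": 0,"dy": 0,"dz": 0,"yaw": 0},
    {"dx": 0,"dy": 0,"dz": 0,"yaw": 0},
    {"dx": 0,"dy": 0,"dz": 0,"yaw": 0},
    {"dx": 0,"dy": 0,"dz": 0,"yaw": 0},
  ],
  gripper=0.0,
)

```text
t: 26.1
eef_pos: [501.0, 382.9, 46.3]
tcp_rot: [-3.141, -0.001, -0.096]
ft_force: [0.4, 0.5, 5.5]
opening: 0.584
grip_force: 30.0
```

Request:
arm_command(
  deltas=[
    {"dx": 0,"dy": 0,"dz": 0.01,"yaw": 0},
    {"dx": 0,"dy": 0,"dz": 0.025,"yaw": 0},
    {"dx": 0,"dy": 0,"dz": 0.03,"yaw": 0},
    {"dx": 0,"dy": 0,"dz": 0.03,"yaw": 0},
    {"dx": 0.003,"dy": -0.01,"dz": 0.03,"yaw": 0},
    {"dx": 0.006,"dy": -0.025,"dz": 0.02,"yaw": 0},
    {"dx": 0.007,"dy": -0.03,"dz": 0.009,"yaw": 0},
    {"dx": 0.007,"dy": -0.03,"dz": 0,"yaw": 0},
    {"dx": 0.007,"dy": -0.03,"dz": 0,"yaw": 0},
    {"dx": 0.007,"dy": -0.03,"dz": 0,"yaw": 0},
    {"dx": 0.008,"dy": -0.03,"dz": 0,"yaw": 0},
    {"dx": 0.008,"dy": -0.03,"dz": 0,"yaw": 0},
    {"dx": 0.008,"dy": -0.03,"dz": 0,"yaw": 0},
    {"dx": 0.008,"dy": -0.03,"dz": 0,"yaw": 0},
    {"dx": 0.008,"dy": -0.03,"dz": 0,"yaw": 0},
    {"dx": 0.005,"dy": -0.02,"dz": 0,"yaw": 0},
    {"dx": 0.002,"dy": -0.01,"dz": 0,"yaw": 0},
    {"dx": 0,"dy": 0,"dz": 0,"yaw": 0},
  ],
)

```text
t: 27.9
eef_pos: [584.8, 46.9, 199.8]
tcp_rot: [3.141, 0.0, -0.098]
ft_force: [-0.3, -0.1, -1.1]
opening: 0.583
grip_force: 30.0
```

Request:
arm_command(
  deltas=[
    {"dx": 0,"dy": 0,"dz": -0.01,"yaw": 0},
    {"dx": 0,"dy": 0,"dz": -0.02,"yaw": 0},
    {"dx": 0,"dy": 0,"dz": -0.02,"yaw": 0},
    {"dx": 0,"dy": 0,"dz": -0.015,"yaw": 0},
    {"dx": 0,"dy": 0,"dz": -0.007,"yaw": 0},
    {"dx": 0,"dy": 0,"dz": -0.005,"yaw": 0},
    {"dx": 0,"dy": 0,"dz": 0,"yaw": 0},
  ],
)

```text
t: 28.6
eef_pos: [584.6, 48.2, 122.3]
tcp_rot: [3.141, 0.001, -0.096]
ft_force: [-0.2, 0.2, -0.6]
opening: 0.587
grip_force: 30.0
```

Request:
arm_command(
  deltas=[
    {"dx": 0,"dy": 0,"dz": -0.003,"yaw": 0},
    {"dx": 0,"dy": 0,"dz": -0.002,"yaw": 0},
    {"dx": 0,"dy": 0,"dz": -0.001,"yaw": 0},
    {"dx": 0,"dy": 0,"dz": 0,"yaw": 0},
  ],
)

```text
t: 29.0
eef_pos: [584.9, 47.6, 116.7]
tcp_rot: [3.142, -0.0, -0.096]
ft_force: [0.6, 0.3, -0.7]
opening: 0.579
grip_force: 30.0
```

Request:
arm_command(
  deltas=[
    {"dx": 0,"dy": 0,"dz": 0,"yaw": 0},
    {"dx": 0,"dy": 0,"dz": 0,"yaw": 0},
    {"dx": 0,"dy": 0,"dz": 0,"yaw": 0},
    {"dx": 0,"dy": 0,"dz": 0,"yaw": 0},
  ],
  gripper=0.068,
)

```text
t: 29.4
eef_pos: [584.9, 47.7, 116.8]
tcp_rot: [3.141, -0.0, -0.096]
ft_force: [-0.3, 1.1, 0.2]
opening: 0.709
grip_force: 0.0
```

Request:
arm_command(
  deltas=[
    {"dx": 0,"dy": 0,"dz": 0.01,"yaw": 0},
    {"dx": 0,"dy": 0,"dz": 0.02,"yaw": 0},
    {"dx": 0,"dy": 0,"dz": 0.03,"yaw": 0},
    {"dx": 0,"dy": 0,"dz": 0.025,"yaw": 0},
    {"dx": -0.01,"dy": 0.02,"dz": 0,"yaw": 0},
    {"dx": -0.012,"dy": 0.026,"dz": 0,"yaw": 0},
    {"dx": -0.013,"dy": 0.026,"dz": 0,"yaw": 0},
    {"dx": -0.014,"dy": 0.026,"dz": 0,"yaw": 0},
    {"dx": -0.014,"dy": 0.026,"dz": 0,"yaw": 0},
    {"dx": -0.014,"dy": 0.026,"dz": 0,"yaw": 0},
    {"dx": -0.014,"dy": 0.026,"dz": 0,"yaw": 0},
    {"dx": -0.014,"dy": 0.026,"dz": 0,"yaw": 0},
    {"dx": -0.014,"dy": 0.026,"dz": 0,"yaw": 0},
    {"dx": -0.014,"dy": 0.026,"dz": 0,"yaw": 0},
    {"dx": -0.014,"dy": 0.026,"dz": 0,"yaw": 0},
    {"dx": -0.014,"dy": 0.026,"dz": 0,"yaw": 0},
    {"dx": -0.008,"dy": 0.014,"dz": 0,"yaw": 0},
    {"dx": -0.003,"dy": 0.008,"dz": 0,"yaw": 0},
    {"dx": 0,"dy": 0,"dz": 0,"yaw": 0},
  ],
  gripper=0.08,
)

```text
t: 31.3
eef_pos: [412.8, 376.0, 201.9]
tcp_rot: [-3.142, -0.0, -0.095]
ft_force: [-0.0, -0.4, -0.3]
opening: 0.839
grip_force: 0.0
```

```bash
python3 - <<'E'
from h import *
print(state()["eef_pos"])
c=read_camera("top"); cheeses(c); crop(c,frk((-40,0,100)),"bin2",60,60,90,4)
c=read_camera("side"); cheeses(c)
E
```

```text
[412.80768519 376.04356744 201.88054188]
obj 571 [205. 336.] mean [410.  379.8  55. ] rect [412.7 377.5] [53.6 54.5]
```

View pics/bin2.png

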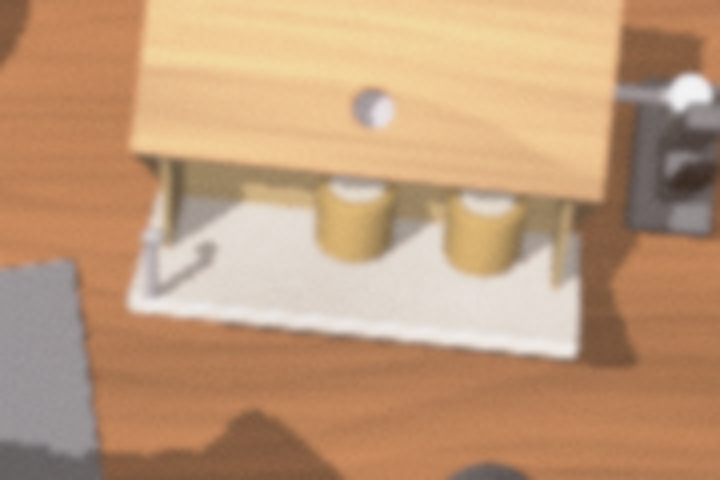

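Two cheeses are in, at crop (355,222) and (483,230). Now the last one, at (413, 377).

Request:
arm_command(
  deltas=[
    {"dx": 0,"dy": 0.002,"dz": -0.01,"yaw": 0},
    {"dx": 0,"dy": 0,"dz": -0.025,"yaw": 0},
    {"dx": 0,"dy": 0,"dz": -0.03,"yaw": 0},
    {"dx": 0,"dy": 0,"dz": -0.03,"yaw": 0},
    {"dx": 0,"dy": 0,"dz": -0.025,"yaw": 0},
    {"dx": 0,"dy": 0,"dz": -0.02,"yaw": 0},
    {"dx": 0,"dy": 0,"dz": -0.01,"yaw": 0},
    {"dx": 0,"dy": 0,"dz": -0.005,"yaw": 0},
    {"dx": 0,"dy": 0,"dz": 0,"yaw": 0},
  ],
)

```text
t: 32.3
eef_pos: [413.0, 377.4, 46.4]
tcp_rot: [3.141, 0.0, -0.097]
ft_force: [-0.0, -0.3, -0.2]
opening: 0.84
grip_force: 0.0
```

Request:
arm_command(
  deltas=[
    {"dx": 0,"dy": 0,"dz": 0,"yaw": 0},
    {"dx": 0,"dy": 0,"dz": 0,"yaw": 0},
    {"dx": 0,"dy": 0,"dz": 0,"yaw": 0},
    {"dx": 0,"dy": 0,"dz": 0,"yaw": 0},
    {"dx": 0,"dy": 0,"dz": 0,"yaw": 0},
    {"dx": 0,"dy": 0,"dz": 0,"yaw": 0},
  ],
  gripper=0.0,
)

```text
t: 32.9
eef_pos: [413.0, 377.8, 47.2]
tcp_rot: [-3.141, -0.001, -0.096]
ft_force: [-0.8, -0.5, 6.6]
opening: 0.584
grip_force: 30.0
```

Request:
arm_command(
  deltas=[
    {"dx": 0,"dy": 0,"dz": 0.01,"yaw": 0},
    {"dx": 0,"dy": 0,"dz": 0.025,"yaw": 0},
    {"dx": 0,"dy": 0,"dz": 0.03,"yaw": 0},
    {"dx": 0,"dy": 0,"dz": 0.03,"yaw": 0},
    {"dx": 0.007,"dy": -0.01,"dz": 0.03,"yaw": 0},
    {"dx": 0.014,"dy": -0.02,"dz": 0.02,"yaw": 0},
    {"dx": 0.015,"dy": -0.022,"dz": 0.008,"yaw": 0},
    {"dx": 0.016,"dy": -0.022,"dz": 0,"yaw": 0},
    {"dx": 0.016,"dy": -0.022,"dz": 0,"yaw": 0},
    {"dx": 0.016,"dy": -0.022,"dz": 0,"yaw": 0},
    {"dx": 0.016,"dy": -0.022,"dz": 0,"yaw": 0},
    {"dx": 0.016,"dy": -0.022,"dz": 0,"yaw": 0},
    {"dx": 0.016,"dy": -0.022,"dz": 0,"yaw": 0},
    {"dx": 0.016,"dy": -0.022,"dz": 0,"yaw": 0},
    {"dx": 0.015,"dy": -0.022,"dz": 0,"yaw": 0},
    {"dx": 0.01,"dy": -0.015,"dz": 0,"yaw": 0},
    {"dx": 0.006,"dy": -0.008,"dz": 0,"yaw": 0},
    {"dx": 0,"dy": 0,"dz": 0,"yaw": 0},
  ],
)

```text
t: 34.7
eef_pos: [592.1, 126.1, 199.7]
tcp_rot: [3.142, 0.0, -0.097]
ft_force: [0.1, 0.9, -1.7]
opening: 0.583
grip_force: 30.0
```

Request:
arm_command(
  deltas=[
    {"dx": 0,"dy": 0,"dz": -0.01,"yaw": 0},
    {"dx": 0,"dy": 0,"dz": -0.02,"yaw": 0},
    {"dx": 0,"dy": 0,"dz": -0.02,"yaw": 0},
    {"dx": 0,"dy": 0,"dz": -0.015,"yaw": 0},
    {"dx": 0,"dy": 0,"dz": -0.007,"yaw": 0},
    {"dx": 0,"dy": 0,"dz": -0.005,"yaw": 0},
    {"dx": 0,"dy": 0,"dz": 0,"yaw": 0},
  ],
)

```text
t: 35.4
eef_pos: [591.6, 127.1, 122.3]
tcp_rot: [3.141, 0.001, -0.096]
ft_force: [0.3, -0.1, -0.3]
opening: 0.583
grip_force: 30.0
```

Request:
arm_command(
  deltas=[
    {"dx": 0,"dy": -0.002,"dz": -0.003,"yaw": 0},
    {"dx": 0,"dy": 0,"dz": -0.002,"yaw": 0},
    {"dx": 0,"dy": 0,"dz": -0.001,"yaw": 0},
    {"dx": 0,"dy": 0,"dz": 0,"yaw": 0},
  ],
)

```text
t: 35.8
eef_pos: [591.9, 124.6, 116.8]
tcp_rot: [3.142, -0.0, -0.096]
ft_force: [0.1, 1.2, -1.2]
opening: 0.59
grip_force: 30.0
```

Request:
arm_command(
  deltas=[
    {"dx": 0,"dy": 0,"dz": 0,"yaw": 0},
    {"dx": 0,"dy": 0,"dz": 0,"yaw": 0},
    {"dx": 0,"dy": 0,"dz": 0,"yaw": 0},
    {"dx": 0,"dy": 0,"dz": 0,"yaw": 0},
  ],
  gripper=0.065,
)

```text
t: 36.2
eef_pos: [591.9, 124.7, 116.8]
tcp_rot: [3.142, -0.0, -0.096]
ft_force: [-0.8, -0.1, 0.0]
opening: 0.687
grip_force: 0.0
```

Request:
arm_command(
  deltas=[
    {"dx": 0,"dy": 0,"dz": 0.01,"yaw": 0},
    {"dx": 0,"dy": 0,"dz": 0.02,"yaw": 0},
    {"dx": 0,"dy": 0,"dz": 0.03,"yaw": 0},
    {"dx": 0,"dy": 0,"dz": 0.025,"yaw": 0},
    {"dx": -0.01,"dy": 0,"dz": 0,"yaw": 0},
    {"dx": -0.02,"dy": 0,"dz": 0,"yaw": 0},
    {"dx": -0.025,"dy": 0,"dz": 0,"yaw": 0},
    {"dx": -0.025,"dy": -0.01,"dz": 0,"yaw": 0},
    {"dx": -0.025,"dy": -0.01,"dz": 0,"yaw": 0},
    {"dx": -0.025,"dy": -0.015,"dz": 0,"yaw": 0},
    {"dx": -0.02,"dy": -0.015,"dz": 0,"yaw": 0},
    {"dx": -0.01,"dy": -0.02,"dz": 0,"yaw": 0},
    {"dx": 0,"dy": -0.012,"dz": 0,"yaw": 0},
    {"dx": 0,"dy": -0.005,"dz": 0,"yaw": 0},
    {"dx": 0,"dy": 0,"dz": 0,"yaw": 0},
  ],
)

```text
t: 37.7
eef_pos: [432.4, 37.3, 201.6]
tcp_rot: [3.142, -0.0, -0.097]
ft_force: [0.2, -0.4, -0.5]
opening: 0.686
grip_force: 0.0
```

```bash
python3 - <<'E'
from h import *
print(state()["eef_pos"])
c=read_camera("side"); cheeses(c); crop(c,frk((-40,40,100)),"bin3",75,75,95,4); lip(c)
E
```

```text
[432.415162    37.2981421  201.63620001]
y -120 39 lip at [-103.2 -108.1  102.2] zmax [ -99.  -112.2  107.8]
y -80 147 lip at [-101.4  -90.8  100.2] zmax [-17.6 -82.8 103.5]
y 80 223 lip at [-101.1   87.1  104. ] zmax [-95.4  78.8 108.3]
y 120 56 lip at [-101.2  118.8  100.9] zmax [-63.9 131.8 132.3]
```

View pics/bin3.png

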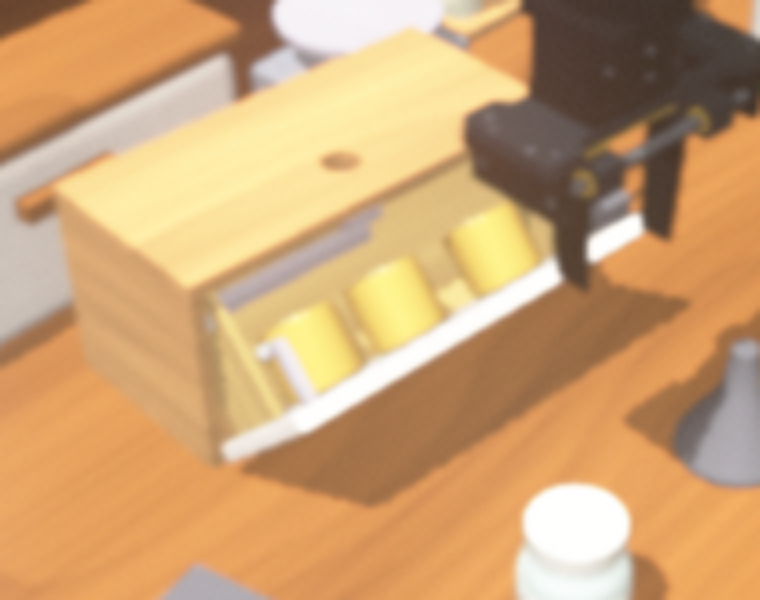

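All three cheeses lie in the bin, at crop (310,345), (395,305) and (495,248). Now I'll shut it, with the fingers closed, pushing at the top edge.

Request:
arm_command(
  deltas=[
    {"dx": 0,"dy": 0.005,"dz": -0.01,"yaw": 0},
    {"dx": 0,"dy": 0.01,"dz": -0.02,"yaw": 0},
    {"dx": 0,"dy": 0.005,"dz": -0.02,"yaw": 0},
    {"dx": 0,"dy": 0,"dz": -0.02,"yaw": 0},
    {"dx": 0,"dy": 0,"dz": -0.02,"yaw": 0},
    {"dx": 0,"dy": 0,"dz": -0.008,"yaw": 0},
    {"dx": 0.01,"dy": -0.001,"dz": 0,"yaw": 0},
    {"dx": 0.015,"dy": -0.0015,"dz": 0,"yaw": 0},
    {"dx": 0.015,"dy": -0.0015,"dz": 0,"yaw": 0},
    {"dx": 0.01,"dy": -0.001,"dz": 0,"yaw": 0},
    {"dx": 0.005,"dy": -0.0005,"dz": 0,"yaw": 0},
    {"dx": 0,"dy": 0,"dz": 0,"yaw": 0},
  ],
  gripper=0.0,
)

```text
t: 38.95
eef_pos: [487.3, 52.2, 103.9]
tcp_rot: [3.142, -0.0, -0.096]
ft_force: [-0.8, -0.6, 0.3]
opening: 0.005
grip_force: 0.0
```

Request:
arm_command(
  deltas=[
    {"dx": 0.006,"dy": -0.0006,"dz": 0,"yaw": 0},
    {"dx": 0.006,"dy": -0.0006,"dz": 0,"yaw": 0},
    {"dx": 0.006,"dy": -0.0006,"dz": 0,"yaw": 0},
    {"dx": 0.006,"dy": -0.0006,"dz": 0,"yaw": 0},
    {"dx": 0.006,"dy": -0.0006,"dz": 0,"yaw": 0},
    {"dx": 0,"dy": 0,"dz": 0,"yaw": 0},
  ],
)

```text
t: 39.55
eef_pos: [515.9, 49.3, 103.5]
tcp_rot: [3.141, 0.003, -0.096]
ft_force: [-6.7, 1.2, 2.8]
opening: 0.005
grip_force: 3.2
```

Request:
arm_command(
  deltas=[
    {"dx": 0.005,"dy": -0.0005,"dz": 0,"yaw": 0},
    {"dx": 0.005,"dy": -0.0005,"dz": 0,"yaw": 0},
    {"dx": 0.005,"dy": -0.0005,"dz": 0,"yaw": 0},
    {"dx": 0.005,"dy": -0.0005,"dz": 0,"yaw": 0},
    {"dx": 0.005,"dy": -0.0005,"dz": 0,"yaw": 0},
    {"dx": 0.005,"dy": -0.0005,"dz": 0,"yaw": 0},
    {"dx": 0.005,"dy": -0.0005,"dz": 0,"yaw": 0},
    {"dx": 0.005,"dy": -0.0005,"dz": 0,"yaw": 0},
    {"dx": 0.005,"dy": -0.0005,"dz": 0,"yaw": 0},
    {"dx": 0.005,"dy": -0.0005,"dz": 0,"yaw": 0},
    {"dx": 0.004,"dy": -0.0005,"dz": 0,"yaw": 0},
    {"dx": 0,"dy": 0,"dz": 0,"yaw": 0},
  ],
)

```text
t: 40.75
eef_pos: [570.3, 43.8, 103.6]
tcp_rot: [3.141, 0.002, -0.096]
ft_force: [-4.8, 1.4, 3.8]
opening: 0.004
grip_force: 2.7
```

```bash
python3 - <<'E'
from h import *
s=state(); print(tok(s["eef_pos"]),s["ft_force"])
c=read_camera("side"); lip(c)
E
```

```text
[-4.57814308e+01  8.02125732e-02  1.03616289e+02] [-4.79926715  1.36317814  3.81964055]
y -120 93 lip at [ -35.4 -130.3  129.9] zmax [ -34.2 -131.5  132.1]
y -80 123 lip at [-36.8 -68.1 133.3] zmax [-34.4 -70.4 134.3]
y 80 188 lip at [-36.7  69.3 135.2] zmax [-34.4  89.4 138.3]
y 120 191 lip at [-37.2 119.7 134.5] zmax [-27.8 108.9 138.8]
```

Request:
arm_command(
  deltas=[
    {"dx": 0.003,"dy": -0.0003,"dz": 0,"yaw": 0},
    {"dx": 0.003,"dy": -0.0003,"dz": 0,"yaw": 0},
    {"dx": 0.003,"dy": -0.0003,"dz": 0,"yaw": 0},
    {"dx": 0.003,"dy": -0.0003,"dz": 0,"yaw": 0},
    {"dx": 0.003,"dy": -0.0003,"dz": 0,"yaw": 0},
    {"dx": 0.003,"dy": -0.0003,"dz": 0,"yaw": 0},
    {"dx": 0,"dy": 0,"dz": 0,"yaw": 0},
  ],
)

```text
t: 41.5
eef_pos: [588.8, 41.9, 103.6]
tcp_rot: [3.142, 0.001, -0.096]
ft_force: [-4.8, 1.2, 3.1]
opening: 0.004
grip_force: 2.1
```

Request:
arm_command(
  deltas=[
    {"dx": 0.002,"dy": -0.0002,"dz": 0,"yaw": 0},
    {"dx": 0.002,"dy": -0.0002,"dz": 0,"yaw": 0},
    {"dx": 0,"dy": 0,"dz": 0,"yaw": 0},
  ],
)

```text
t: 41.8
eef_pos: [592.2, 41.6, 103.5]
tcp_rot: [3.141, 0.002, -0.096]
ft_force: [-6.8, 2.2, 4.3]
opening: 0.003
grip_force: 3.5
```

Request:
arm_command(
  deltas=[
    {"dx": 0.001,"dy": -0.0001,"dz": 0,"yaw": 0},
    {"dx": 0.001,"dy": -0.0001,"dz": 0,"yaw": 0},
    {"dx": 0.001,"dy": -0.0001,"dz": 0,"yaw": 0},
    {"dx": 0,"dy": 0,"dz": 0,"yaw": 0},
  ],
)

```text
t: 42.2
eef_pos: [592.7, 41.5, 103.5]
tcp_rot: [3.141, 0.008, -0.096]
ft_force: [-18.9, 1.6, 12.8]
opening: 0.006
grip_force: 9.4
```

```bash
python3 - <<'E'
from h import *
s=state(); print(tok(s["eef_pos"]),s["ft_force"])
c=read_camera("side"); lip(c)
E
```

```text
[-2.32708394e+01 -9.87509147e-03  1.03484004e+02] [-18.90766694   1.60794522  12.84177062]
y -120 120 lip at [ -16.3 -127.2   78. ] zmax [ -12.4 -129.8  135.6]
y -80 151 lip at [-17.7 -78.9  81.8] zmax [-12.4 -76.5 136.9]
y 80 206 lip at [-16.6  86.1  81.4] zmax [-13.1  72.1 139.4]
y 120 215 lip at [-16.  111.3  82.3] zmax [ -5.1 128.1 139.4]
```

Request:
arm_command(
  deltas=[
    {"dx": -0.005,"dy": 0.0005,"dz": 0,"yaw": 0},
    {"dx": -0.005,"dy": 0.0005,"dz": 0,"yaw": 0},
    {"dx": -0.01,"dy": 0.001,"dz": 0,"yaw": 0},
    {"dx": -0.015,"dy": 0.0015,"dz": 0,"yaw": 0},
    {"dx": -0.015,"dy": 0.0015,"dz": 0,"yaw": 0},
    {"dx": -0.01,"dy": 0.001,"dz": 0,"yaw": 0},
    {"dx": 0,"dy": 0,"dz": 0,"yaw": 0},
    {"dx": 0,"dy": 0,"dz": 0,"yaw": 0},
  ],
)

```text
t: 43.05
eef_pos: [536.4, 47.1, 103.9]
tcp_rot: [3.142, -0.001, -0.096]
ft_force: [0.7, -0.0, 0.5]
opening: 0.001
grip_force: 0.0
```

```bash
python3 - <<'E'
from h import *
s=state(); print(s["eef_pos"],tok(s["eef_pos"]),s["ft_force"])
c=read_camera("side"); lip(c)
print("squeeze", frk((53.5,-215,145)))
k=tok(world(c).reshape(-1,3))
c=read_camera("top"); k2=tok(world(c).reshape(-1,3))
for z in (125,140,155,166):
  for nm,K in(("side",k),("top",k2)):
    q=K[(abs(K[:,1]+215)<25)&(K[:,0]>0)&(K[:,0]<95)&(abs(K[:,2]-z)<8)]
    for a,b in ((0,42),(42,95)):
      w=q[(q[:,0]>=a)&(q[:,0]<b)]
      if len(w)>3: print(nm,z,len(w),np.percentile(w,5,0).round(1),np.percentile(w,95,0).round(1))
E
```

```text
[536.43967387  47.10911117 103.89359016] [-79.84304807   0.11541911 103.89359016] [ 0.68981149 -0.00340994  0.50705659]
y -120 40 lip at [ -21.8 -117.1  109.4] zmax [ -18.5 -108.4  131.8]
y -80 5 lip at [-20.3 -84.1  66.7] zmax [-17.3 -90.8  68.7]
y 80 203 lip at [-21.5  79.7 129.2] zmax [-12.3  77.9 138.8]
y 120 212 lip at [-23.  119.  122.9] zmax [-17.  125.1 138.4]
squeeze [ 648.432115   -179.85499422  145.        ]
side 125 36 [  17.8 -223.8  119.1] [  29.3 -202.2  131.7]
side 125 46 [  47.7 -224.2  117.9] [  63.2 -200.   131.7]
top 125 8 [  19.9 -222.   118.6] [  26.1 -203.9  129.8]
top 125 16 [  49.6 -224.3  118.1] [  62.8 -201.1  131.7]
side 140 33 [  17.5 -224.8  133.6] [  26.1 -201.9  147.9]
side 140 44 [  49.1 -226.4  133.1] [  63.2 -200.9  146.5]
top 140 13 [  20.  -224.   133.7] [  26.8 -202.9  145.1]
top 140 15 [  50.  -224.2  135.3] [  61.8 -200.8  145.7]
side 155 35 [  17.6 -223.2  148. ] [  25.3 -202.4  161.2]
side 155 44 [  48.5 -223.4  148.3] [  61.  -200.3  162.4]
top 155 10 [  20.1 -223.   153.6] [  24.  -203.   162.2]
top 155 15 [  50.1 -224.2  148.2] [  61.5 -201.   161.3]
side 166 42 [  17.6 -224.1  158.4] [  28.  -203.1  171.7]
side 166 52 [  48.5 -224.3  159.3] [  62.2 -200.5  173.8]
top 166 41 [  20.4 -224.3  161.6] [  29.  -203.6  172.1]
top 166 72 [  50.6 -227.7  160.8] [  66.8 -201.5  173. ]
```

The bin has stayed shut with its lip about 20 mm out, so it is latched. Now to the pump, turning 90° so the jaws close along the keeper's x.

Request:
arm_command(
  deltas=[
    {"dx": 0,"dy": 0,"dz": 0.015,"yaw": 0},
    {"dx": 0,"dy": 0,"dz": 0.03,"yaw": 0},
    {"dx": 0,"dy": 0,"dz": 0.03,"yaw": 0},
    {"dx": 0,"dy": 0,"dz": 0.03,"yaw": 0},
    {"dx": 0,"dy": 0,"dz": 0.03,"yaw": 3},
    {"dx": 0.005,"dy": -0.01,"dz": 0.015,"yaw": 6},
    {"dx": 0.008,"dy": -0.017,"dz": 0,"yaw": 6},
    {"dx": 0.008,"dy": -0.017,"dz": 0,"yaw": 7},
    {"dx": 0.008,"dy": -0.017,"dz": 0,"yaw": 7},
    {"dx": 0.009,"dy": -0.017,"dz": 0,"yaw": 7},
    {"dx": 0.009,"dy": -0.017,"dz": 0,"yaw": 7},
    {"dx": 0.009,"dy": -0.018,"dz": 0,"yaw": 7},
    {"dx": 0.009,"dy": -0.018,"dz": 0,"yaw": 7},
    {"dx": 0.009,"dy": -0.018,"dz": 0,"yaw": 7},
    {"dx": 0.009,"dy": -0.018,"dz": 0,"yaw": 7},
    {"dx": 0.009,"dy": -0.018,"dz": 0,"yaw": 7},
    {"dx": 0.009,"dy": -0.018,"dz": 0,"yaw": 7},
    {"dx": 0.007,"dy": -0.015,"dz": 0,"yaw": 5},
    {"dx": 0.003,"dy": -0.007,"dz": 0,"yaw": 0},
    {"dx": 0,"dy": 0,"dz": 0,"yaw": 0},
  ],
  gripper=0.095,
)

```text
t: 45.15
eef_pos: [647.1, -178.6, 253.2]
tcp_rot: [-3.141, -0.0, 1.471]
ft_force: [0.2, 0.3, 0.6]
opening: 0.996
grip_force: 0.0
```

```bash
python3 - <<'E'
from h import *
s=state(); print(s["eef_pos"],np.rad2deg(s["tcp_rot"]),tok(s["eef_pos"]),s["joints"].round(2) if hasattr(s["joints"],'round') else s["joints"],s["opening"])
E
```

```text
[ 647.06349012 -178.55735355  253.22128566] [-1.79989532e+02 -1.42663327e-03  8.42790573e+01] [  52.01269523 -213.84028888  253.22128566] [-0.37  0.54  1.41 -0.    1.19 -0.27] 0.995653772507188
```

Request:
arm_command(
  deltas=[
    {"dx": 0,"dy": 0,"dz": -0.01,"yaw": 0},
    {"dx": 0,"dy": 0,"dz": -0.02,"yaw": 0},
    {"dx": 0,"dy": 0,"dz": -0.02,"yaw": 0},
    {"dx": 0,"dy": 0,"dz": -0.02,"yaw": 0},
    {"dx": 0,"dy": 0,"dz": -0.02,"yaw": 0},
    {"dx": 0,"dy": 0,"dz": -0.013,"yaw": 0},
    {"dx": 0,"dy": 0,"dz": -0.005,"yaw": 0},
    {"dx": 0,"dy": 0,"dz": 0,"yaw": 0},
  ],
)

```text
t: 45.95
eef_pos: [646.7, -177.5, 145.2]
tcp_rot: [-3.141, -0.0, 1.474]
ft_force: [0.3, 0.5, 0.3]
opening: 0.997
grip_force: 0.0
```

Request:
arm_command(
  deltas=[
    {"dx": 0,"dy": 0,"dz": 0,"yaw": 0},
    {"dx": 0,"dy": 0,"dz": 0,"yaw": 0},
    {"dx": 0,"dy": 0,"dz": 0,"yaw": 0},
    {"dx": 0,"dy": 0,"dz": 0,"yaw": 0},
    {"dx": 0,"dy": 0,"dz": 0,"yaw": 0},
    {"dx": 0,"dy": 0,"dz": 0,"yaw": 0},
    {"dx": 0,"dy": 0,"dz": 0,"yaw": 0},
    {"dx": 0,"dy": 0,"dz": 0,"yaw": 0},
    {"dx": 0,"dy": 0,"dz": 0,"yaw": 0},
    {"dx": 0,"dy": 0,"dz": 0,"yaw": 0},
    {"dx": 0,"dy": 0,"dz": 0,"yaw": 0},
    {"dx": 0,"dy": 0,"dz": 0,"yaw": 0},
    {"dx": 0,"dy": 0,"dz": 0,"yaw": 0},
    {"dx": 0,"dy": 0,"dz": 0,"yaw": 0},
  ],
  gripper=0.0,
)

```text
t: 47.35
eef_pos: [646.6, -177.8, 145.6]
tcp_rot: [-3.141, -0.0, 1.475]
ft_force: [-2.6, -0.2, 0.0]
opening: 0.371
grip_force: 28.7
```

```bash
python3 - <<'E'
from h import *
s=state(); print(s["opening"]*95.1,s["grip_force"],tok(s["eef_pos"]))
c=read_camera("side"); crop(c,frk((50,-214,140)),"pump",50,50,65,5)
k=tok(world(c).reshape(-1,3))
for z in range(82,180,7):
    q=k[(k[:,1]<-200)&(k[:,1]>-228)&(k[:,0]>5)&(k[:,0]<90)&(abs(k[:,2]-z)<3.5)]
    print(z,len(q),np.sort(q[:,0]).round(0)[::2].tolist())
E
```

```text
35.307593650855765 28.73438011854887 [  51.51520212 -213.14776554  145.55174415]
82 11 [22.0, 27.0, 28.0, 31.0, 47.0, 52.0]
89 14 [18.0, 23.0, 24.0, 28.0, 49.0, 49.0, 51.0]
96 28 [19.0, 20.0, 21.0, 21.0, 22.0, 23.0, 23.0, 25.0, 25.0, 27.0, 35.0, 47.0, 50.0, 52.0]
103 17 [23.0, 24.0, 25.0, 25.0, 27.0, 28.0, 30.0, 49.0, 51.0]
110 22 [25.0, 25.0, 27.0, 27.0, 28.0, 28.0, 29.0, 30.0, 49.0, 51.0, 52.0]
117 33 [26.0, 27.0, 27.0, 29.0, 30.0, 30.0, 31.0, 32.0, 32.0, 36.0, 48.0, 50.0, 51.0, 53.0, 56.0, 61.0, 67.0]
124 25 [28.0, 30.0, 30.0, 31.0, 32.0, 34.0, 38.0, 51.0, 51.0, 54.0, 55.0, 62.0, 73.0]
131 32 [26.0, 27.0, 28.0, 29.0, 30.0, 30.0, 32.0, 35.0, 42.0, 48.0, 50.0, 51.0, 54.0, 57.0, 62.0, 64.0]
138 27 [26.0, 26.0, 27.0, 28.0, 31.0, 36.0, 41.0, 50.0, 52.0, 55.0, 60.0, 64.0, 69.0, 73.0]
145 32 [23.0, 25.0, 25.0, 26.0, 27.0, 37.0, 38.0, 39.0, 41.0, 46.0, 50.0, 54.0, 57.0, 63.0, 68.0, 73.0]
152 37 [21.0, 23.0, 24.0, 25.0, 25.0, 26.0, 27.0, 29.0, 39.0, 42.0, 43.0, 44.0, 52.0, 55.0, 59.0, 64.0, 69.0, 71.0, 77.0]
159 36 [21.0, 23.0, 24.0, 24.0, 25.0, 26.0, 27.0, 40.0, 40.0, 41.0, 44.0, 46.0, 51.0, 55.0, 59.0, 67.0, 68.0, 72.0]
166 44 [21.0, 22.0, 22.0, 24.0, 24.0, 25.0, 28.0, 41.0, 44.0, 45.0, 46.0, 48.0, 49.0, 50.0, 51.0, 53.0, 55.0, 56.0, 60.0, 64.0, 70.0, 74.0]
173 62 [20.0, 22.0, 22.0, 23.0, 24.0, 25.0, 27.0, 32.0, 42.0, 47.0, 50.0, 52.0, 52.0, 53.0, 54.0, 55.0, 57.0, 58.0, 59.0, 60.0, 60.0, 61.0, 63.0, 64.0, 67.0, 67.0, 68.0, 69.0, 70.0, 72.0, 76.0]
```

View pics/pump.png

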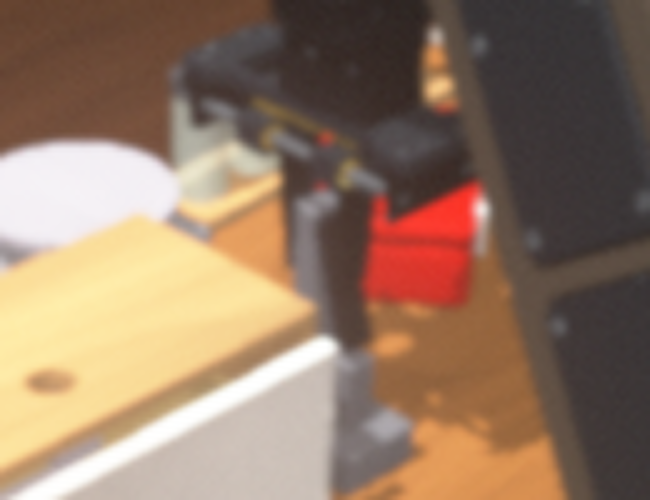

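The trigger leans fully in (slope about 0.27), and the 35 mm opening matches the pads' lower edge meeting the tilted bar. That is squeeze one; two more follow.

Request:
arm_command(
  deltas=[
    {"dx": 0,"dy": 0,"dz": 0,"yaw": 0},
    {"dx": 0,"dy": 0,"dz": 0,"yaw": 0},
    {"dx": 0,"dy": 0,"dz": 0,"yaw": 0},
    {"dx": 0,"dy": 0,"dz": 0,"yaw": 0},
    {"dx": 0,"dy": 0,"dz": 0,"yaw": 0},
    {"dx": 0,"dy": 0,"dz": 0,"yaw": 0},
    {"dx": 0,"dy": 0,"dz": 0,"yaw": 0},
    {"dx": 0,"dy": 0,"dz": 0,"yaw": 0},
    {"dx": 0,"dy": 0,"dz": 0,"yaw": 0},
    {"dx": 0,"dy": 0,"dz": 0,"yaw": 0},
    {"dx": 0,"dy": 0,"dz": 0,"yaw": 0},
    {"dx": 0,"dy": 0,"dz": 0,"yaw": 0},
    {"dx": 0,"dy": 0,"dz": 0,"yaw": 0},
  ],
  gripper=0.095,
)

```text
t: 48.7
eef_pos: [646.8, -177.8, 145.7]
tcp_rot: [3.142, 0.0, 1.475]
ft_force: [1.4, 0.4, -0.1]
opening: 1.0
grip_force: 0.0
```

Request:
arm_command(
  deltas=[
    {"dx": 0,"dy": 0,"dz": 0,"yaw": 0},
    {"dx": 0,"dy": 0,"dz": 0,"yaw": 0},
    {"dx": 0,"dy": 0,"dz": 0,"yaw": 0},
    {"dx": 0,"dy": 0,"dz": 0,"yaw": 0},
    {"dx": 0,"dy": 0,"dz": 0,"yaw": 0},
    {"dx": 0,"dy": 0,"dz": 0,"yaw": 0},
    {"dx": 0,"dy": 0,"dz": 0,"yaw": 0},
    {"dx": 0,"dy": 0,"dz": 0,"yaw": 0},
    {"dx": 0,"dy": 0,"dz": 0,"yaw": 0},
    {"dx": 0,"dy": 0,"dz": 0,"yaw": 0},
    {"dx": 0,"dy": 0,"dz": 0,"yaw": 0},
    {"dx": 0,"dy": 0,"dz": 0,"yaw": 0},
    {"dx": 0,"dy": 0,"dz": 0,"yaw": 0},
    {"dx": 0,"dy": 0,"dz": 0,"yaw": 0},
    {"dx": 0,"dy": 0,"dz": 0,"yaw": 0},
    {"dx": 0,"dy": 0,"dz": 0,"yaw": 0},
  ],
  gripper=0.0,
)

```text
t: 50.3
eef_pos: [646.6, -177.8, 145.5]
tcp_rot: [-3.141, -0.0, 1.475]
ft_force: [-2.6, 0.6, -1.5]
opening: 0.371
grip_force: 28.6
```

Request:
arm_command(
  deltas=[
    {"dx": 0,"dy": 0,"dz": 0,"yaw": 0},
    {"dx": 0,"dy": 0,"dz": 0,"yaw": 0},
    {"dx": 0,"dy": 0,"dz": 0,"yaw": 0},
    {"dx": 0,"dy": 0,"dz": 0,"yaw": 0},
    {"dx": 0,"dy": 0,"dz": 0,"yaw": 0},
    {"dx": 0,"dy": 0,"dz": 0,"yaw": 0},
    {"dx": 0,"dy": 0,"dz": 0,"yaw": 0},
    {"dx": 0,"dy": 0,"dz": 0,"yaw": 0},
    {"dx": 0,"dy": 0,"dz": 0,"yaw": 0},
    {"dx": 0,"dy": 0,"dz": 0,"yaw": 0},
    {"dx": 0,"dy": 0,"dz": 0,"yaw": 0},
    {"dx": 0,"dy": 0,"dz": 0,"yaw": 0},
    {"dx": 0,"dy": 0,"dz": 0,"yaw": 0},
  ],
  gripper=0.095,
)

```text
t: 51.6
eef_pos: [646.8, -177.8, 145.6]
tcp_rot: [3.141, -0.0, 1.475]
ft_force: [-0.6, -0.1, -0.8]
opening: 0.997
grip_force: 0.0
```

Request:
arm_command(
  deltas=[
    {"dx": 0,"dy": 0,"dz": 0,"yaw": 0},
    {"dx": 0,"dy": 0,"dz": 0,"yaw": 0},
    {"dx": 0,"dy": 0,"dz": 0,"yaw": 0},
    {"dx": 0,"dy": 0,"dz": 0,"yaw": 0},
    {"dx": 0,"dy": 0,"dz": 0,"yaw": 0},
    {"dx": 0,"dy": 0,"dz": 0,"yaw": 0},
    {"dx": 0,"dy": 0,"dz": 0,"yaw": 0},
    {"dx": 0,"dy": 0,"dz": 0,"yaw": 0},
    {"dx": 0,"dy": 0,"dz": 0,"yaw": 0},
    {"dx": 0,"dy": 0,"dz": 0,"yaw": 0},
    {"dx": 0,"dy": 0,"dz": 0,"yaw": 0},
    {"dx": 0,"dy": 0,"dz": 0,"yaw": 0},
    {"dx": 0,"dy": 0,"dz": 0,"yaw": 0},
    {"dx": 0,"dy": 0,"dz": 0,"yaw": 0},
    {"dx": 0,"dy": 0,"dz": 0,"yaw": 0},
    {"dx": 0,"dy": 0,"dz": 0,"yaw": 0},
  ],
  gripper=0.0,
)

```text
t: 53.2
eef_pos: [646.6, -177.8, 145.5]
tcp_rot: [-3.141, -0.0, 1.475]
ft_force: [-2.7, 0.3, -2.5]
opening: 0.371
grip_force: 28.6
```

Request:
arm_command(
  deltas=[
    {"dx": 0,"dy": 0,"dz": 0,"yaw": 0},
    {"dx": 0,"dy": 0,"dz": 0,"yaw": 0},
    {"dx": 0,"dy": 0,"dz": 0,"yaw": 0},
    {"dx": 0,"dy": 0,"dz": 0,"yaw": 0},
    {"dx": 0,"dy": 0,"dz": 0,"yaw": 0},
    {"dx": 0,"dy": 0,"dz": 0,"yaw": 0},
    {"dx": 0,"dy": 0,"dz": 0,"yaw": 0},
    {"dx": 0,"dy": 0,"dz": 0,"yaw": 0},
    {"dx": 0,"dy": 0,"dz": 0,"yaw": 0},
    {"dx": 0,"dy": 0,"dz": 0,"yaw": 0},
    {"dx": 0,"dy": 0,"dz": 0,"yaw": 0},
    {"dx": 0,"dy": 0,"dz": 0,"yaw": 0},
    {"dx": 0,"dy": 0,"dz": 0,"yaw": 0},
  ],
  gripper=0.095,
)

```text
t: 54.5
eef_pos: [646.8, -177.8, 145.7]
tcp_rot: [3.141, 0.0, 1.475]
ft_force: [0.4, -0.0, -0.1]
opening: 0.998
grip_force: 0.0
```

Request:
arm_command(
  deltas=[
    {"dx": 0,"dy": 0,"dz": 0.01,"yaw": 0},
    {"dx": 0,"dy": 0,"dz": 0.02,"yaw": 0},
    {"dx": 0,"dy": 0,"dz": 0.03,"yaw": 0},
    {"dx": 0,"dy": 0,"dz": 0.03,"yaw": 0},
    {"dx": 0,"dy": 0,"dz": 0.03,"yaw": 0},
    {"dx": 0,"dy": 0,"dz": 0.03,"yaw": 0},
    {"dx": -0.01,"dy": 0,"dz": 0,"yaw": 0},
    {"dx": -0.02,"dy": 0,"dz": 0,"yaw": 0},
    {"dx": -0.03,"dy": 0,"dz": 0,"yaw": 0},
    {"dx": -0.03,"dy": 0,"dz": 0,"yaw": 0},
    {"dx": -0.03,"dy": 0,"dz": 0,"yaw": 0},
    {"dx": -0.03,"dy": 0,"dz": 0,"yaw": 0},
    {"dx": -0.02,"dy": 0,"dz": 0,"yaw": 0},
    {"dx": -0.01,"dy": 0,"dz": 0,"yaw": 0},
    {"dx": 0,"dy": 0,"dz": 0,"yaw": 0},
  ],
)

```text
t: 56.0
eef_pos: [466.1, -177.8, 296.0]
tcp_rot: [3.141, 0.0, 1.474]
ft_force: [0.1, 0.2, -0.0]
opening: 0.997
grip_force: 0.0
```

```bash
python3 - <<'E'
from h import *
c=read_camera("side"); lip(c); save(c,"side_end"); spurtle(c)
k=tok(world(c).reshape(-1,3))
for z in (110,140,165):
    q=k[(k[:,1]<-200)&(k[:,1]>-228)&(k[:,0]>5)&(k[:,0]<45)&(abs(k[:,2]-z)<5)]; print(z,np.percentile(q[:,0],5) if len(q) else None)
c=read_camera("top"); spurtle(c)
print(state()["eef_pos"],state()["t"])
E
```

```text
y -120 149 lip at [ -21.2 -109.5  135.8] zmax [ -16.9 -117.5  139.9]
y -80 155 lip at [-22.4 -85.8  94.4] zmax [-22.3 -85.7 140.6]
y 80 200 lip at [-21.3  72.7 134.8] zmax [-12.   71.3 138.4]
y 120 208 lip at [-20.8 126.5 122.6] zmax [-14.9 126.5 137.9]
110 18.49179023679913
140 18.339090768393795
165 18.250105884644938
[ 467.41344637 -177.95343505  295.78657311] 56.1
```

View pics/side_end.png

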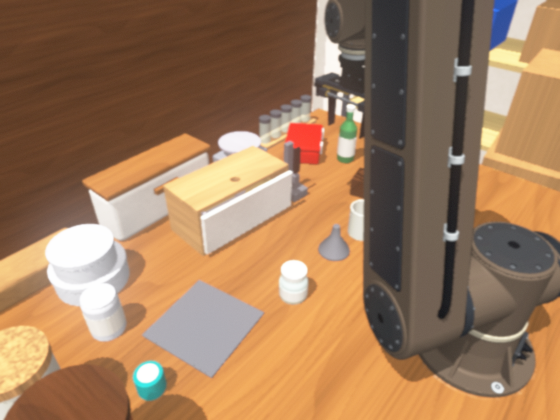

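The view shows the bin shut (245,210), the trigger at rest (292,160), an empty slate (203,322) and everything else in place. The arm hides the spurtle, so I'll swing clear for one last check.

Request:
arm_command(
  deltas=[
    {"dx": 0,"dy": 0.015,"dz": 0,"yaw": 0},
    {"dx": 0,"dy": 0.03,"dz": 0,"yaw": 0},
    {"dx": 0,"dy": 0.03,"dz": 0,"yaw": 0},
    {"dx": 0,"dy": 0.03,"dz": 0,"yaw": 0},
    {"dx": 0,"dy": 0.03,"dz": 0,"yaw": 0},
    {"dx": 0,"dy": 0.03,"dz": 0,"yaw": 0},
    {"dx": 0,"dy": 0.03,"dz": 0,"yaw": 0},
    {"dx": 0,"dy": 0.03,"dz": 0,"yaw": 0},
    {"dx": 0,"dy": 0.03,"dz": 0,"yaw": 0},
    {"dx": 0,"dy": 0.015,"dz": 0,"yaw": 0},
    {"dx": 0,"dy": 0,"dz": 0,"yaw": 0},
    {"dx": 0,"dy": 0,"dz": 0,"yaw": 0},
  ],
)

```text
t: 57.3
eef_pos: [466.8, 92.7, 295.4]
tcp_rot: [-3.141, 0.0, 1.476]
ft_force: [-0.5, -0.7, -0.5]
opening: 1.004
grip_force: 0.0
```

```bash
python3 - <<'E'
from h import *
for n in("top","side"): c=read_camera(n); print(n); spurtle(c)
lip(c)
E
```

```text
top
70 8 [ 476.4 -327.5   84. ] [ 468.8 -331.2   76.5]
100 10 [ 475.8 -328.1  113.7] [ 466.1 -330.3  108.6]
130 10 [ 475.4 -328.4  144.8] [ 468. -331.  137.]
160 17 [ 477.2 -324.5  175. ] [ 466.7 -331.3  171.7]
175 66 [ 477.3 -325.3  189.1] [ 467.4 -335.9  180.4]
side
70 25 [ 473.9 -326.4   83.5] [ 464.4 -331.8   77.1]
100 27 [ 471.8 -327.4  115. ] [ 463.1 -332.3  108.1]
130 26 [ 472.9 -326.4  144.2] [ 463.5 -331.2  137.7]
160 32 [ 477.  -321.7  174.5] [ 462.6 -329.5  168.5]
175 40 [ 475.7 -322.9  186.4] [ 464.6 -332.2  180.8]
y -120 148 lip at [ -21.8 -124.5  129.3] zmax [ -13.6 -109.2  138.9]
y -80 159 lip at [-20.8 -75.9  88.3] zmax [-17.6 -71.6 138.4]
y 80 200 lip at [-21.   88.5  95.2] zmax [-12.3  71.5 138.7]
y 120 216 lip at [-21.1 111.  126.9] zmax [-13.3 125.2 139.4]
```

```bash
python3 -c "from cell import job_done; print(job_done())"
```

```text
the job is handed in; nothing more can be done
None
```

I handed the job in at about 57 s: all three cheeses are in the latched bin, the pump had three full squeezes, and the spurtle is upright and fully down in its stand; my last measurements and pictures agreed, but no verdict came back.

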